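# Hang a hook bin in the slatwall and load it with a sample bottle

### The arm

A 7-joint arm with a two-finger parallel gripper is mounted at the origin on a cart in front of the work surface, level with it; the furniture and walls round the work are solid. World frame = base frame: x ahead of the robot, y to its left, z up, the work surface at z = 0. Lengths are in m, angles in degrees, forces in N, time in s.
With the tool pointing down it reaches from about 0.4 to 0.85 m from the base axis. Payload 10.4 kg.
Tool frame: the origin (TCP) lies at the very end of the fingers, on their centre line; the grasp point (between the pads) lies 19 mm behind it; z points along the fingers, y is the direction in which the jaws open and shut (so a half turn about z gives the same grasp; the last joint's range is limited). The gripper opens to 85 mm and grips with 20 to 120 N. Pads are 22 mm wide; open, the fingers measure 114 mm over their backs; the gripper's body (76 mm by 85 mm) begins 54 mm behind the grasp point. The pads swing forward as they close: fully open they stand 13 mm farther back than shut.
Start: joints at [65.111, 19.034, -3.707, 83.658, 1.238, 77.344, -5.071], TCP at [0.25, -0.573, 0.231] pointing down, gripper open.
Joint ranges: [-148.97, 148.97], [-28.65, 121.19], [-84.17, 76.75], [9.2, 138.47], [-72.65, 252.65], [3.7, 117.97], [-149.18, 149.18]. Speed limits (degrees/s): [127.2, 127.2, 159.86, 159.86, 180, 180, 180].

### API

Orientations are given as [roll, pitch, yaw] about the fixed x, y, z axes, in that order (R = Rz(yaw) Ry(pitch) Rx(roll)).
In Python, from bench import manip, capture, camera_params, job gives the robot as it stands.
- The arm moves only by the tool carry_out, never from a script. Its argument "plan" is a list of rows, each a list of 3 entries, a list of its own where there are three numbers: the finger opening in mm, from 0 to 85.4, then the shift along the tool's x, y, z in mm, then the turn about the tool's z in rad. A call has 1 to 8 rows; each row is the pose to reach, as a shift and turn from the pose commanded when the call began, along the tool's axes at that moment; what a row does not reach only later rows make up. A row lasts 1/10 s, in which the tool goes at most 50 mm and 8.59 degrees, less where a joint would pass 70% of its speed; a pose out of reach is approached as far as the arm can. A call with a gripper value outside its range is refused whole. The fingers move at their own pace and stop on an object; "grip_force" is the grip in N (left out, the last holds). Time passes only in rows, so rows that repeat a pose let the fingers close. It gives the time, the measured TCP pose, the force and the opening at its end, in the units of the state.
- manip.read_state(): the state, without advancing time (a new reading comes with each control period).
- capture(name): name is "scene" or "top"; returns (picture, depth): 420x560x3 uint8, blue, green, red; 420x560 float32, m along the optical axis (not along the pixel's ray), 0 where there is no reading.
- camera_params(name): a dict with "fx", "fy", "cx", "cy" (pixels), "k1" (the pictures are not rectified: a ray, as slopes to the right and down, at radius r is drawn at 1 + k1 r^2 times it, then the intrinsics apply), "T" (4x4, takes a point from camera to world coordinates). Camera axes: x right, y up, looking along -z (the intrinsics and any distortion apply to the point x, -y, -z); pixel columns grow to the right and rows downward; lengths in m; the calibration is good to about 2 mm. A picture is of the moment at which its call begins. camera_params takes no time and is no camera call.
- job.close_job(): hands the job in, once; it reports no verdict.
The state is a dict: "time": time; "q": joint angles; "dq": joint speeds; "joint_efforts": joint torques, N m; "tcp_pos": TCP position; "orientation": TCP orientation; "wrist_force": force on the tool from outside, world axes, zero at the start; "wrist_torque": the same for the moment, N m; "finger_gap": finger opening in m.
Only numpy, scipy, OpenCV 4.12 (cv2) and the standard library are available. Lean on these libraries where they do the work, as an engineer would, in place of code of your own. Each camera call takes 0.05 s, during which the arm holds its last target.

### The job

Hang the empty steel bin in the upper groove of the slatwall, on the free stretch to the right of the bin that already hangs there: tip its front up, tilt its lip into the groove, and swing it down until it hangs level, its back flush against the slat. Let go of it, then stand the small sample bottle, which stands on the bench in front of the slatwall, upright in it. Drop neither of them, and leave the other things on the bench where they are.

Things in the scene. Friction and masses are not known exactly. Their poses are not given: they have to be found in the camera images.
- hook_bin: Empty loose bin of plain steel sheet, 0.16 kg, starts standing on the bench, hook side (+x) roughly away from the robot. Origin: centre of its underside. Outside 62 (x) by 56 mm (y; grip across this), inside 56 x 50; floor and walls 3 mm; sides 46 high, front (-x) 28, back plate 52, its outer face at x=+31. Hung home, the origin is 49 mm below and 31 mm in front of the groove's lower edge.
- bin_flange (a point): The bin's hook. This point: underside of the flange at the back plate's outer face, mid width, 31 mm behind (+x) and 49 mm above the bin's origin. The flange is 44 mm wide (y), 3 mm thick and runs 12 mm back to the outer face of the upturned lip. Hung, the flange rests on the groove's lower edge and the lip stands up behind the slat above.
- bin_lip (a point): Middle of the top edge of the loose bin's lip (3 mm thick, 44 mm wide): 41.5 mm behind (+x) and 78 mm above the bin's origin, 29 mm above the flange's underside.
- slatwall: Slatwall stand fixed to the bench, 340 mm wide (y), 172 high. Origin: centre of its underside; +x points into it, away from the robot, +y left. Front face at x=-20 mm. Slats 6 mm thick at z = 8-51, 73-125, 147-172; the gaps are two grooves with mouths 22 mm high. Behind the slats one cavity 28 mm deep, then a back sheet. Tip the loose bin's front up 40 to 45 degrees to get its lip in.
- groove (a point): Point on the lower edge of the upper groove's mouth, in the plane of the front face, 125 mm above the bench, midway along the free stretch (40 mm right of the slatwall's middle). Axes as the slatwall's. The mouth reaches from here 22 mm up. Round the work: a monitor behind the slatwall (world x from 0.78), a tall instrument at the right (y below -0.44, x from 0.43), a PC tower at the left (y above 0.34).
- hung_bin_mid (a point): Centre of the underside of the identical bin that hangs fixed in the upper groove, 100 mm left of the slatwall's middle and 76 mm above the bench. It sticks out 62 mm from the face, is 46 mm high and holds a fixed bottle whose top is 157 mm above the bench.
- bottle: The small capped sample bottle standing on the bench, 42 mm across, 78 mm high, 0.09 kg; its cap, 37 mm across, is the top 17 mm. Origin: centre of its underside.
- crucible: Bystander, to be left alone: small white porcelain crucible, 37 mm across, 28 mm high, open top. Origin: centre of its underside.
- beaker: Bystander, to be left alone: clear beaker, 54 mm across, 68 mm high. Origin: centre of its underside.
- large_bottle: Bystander, to be left alone: large amber capped bottle, 60 mm across, 110 mm high. Origin: centre of its underside.
- timer: Bystander, to be left alone: flat grey bench timer, 62 x 66 x 19 mm. Origin: centre of its underside.
- brass_weight: Bystander, to be left alone: brass calibration weight, 22 mm across, 36 mm high. Origin: centre of its underside.
Not all that is in view belongs to the job. Leave any pink or purple look-alike of the bottle alone.

How it is judged (in metres and radians):
On the way:
1. the bin hangs fully home in the upper groove, right of the other bin, level, flush and let go (z of bin_lip in the frame of groove between 0.0245 and 0.035 m and x of bin_lip in the frame of groove between 0.006 and 0.016 m and y of bin_lip in the frame of groove between -0.1 and 0.085 m and angle between the z axis of hook_bin and the z axis of slatwall, either way round below 0.1 rad and angle between the x axis of hook_bin and the x axis of slatwall, either way round below 0.1 rad and angle between hook_bin's own z axis and vertical below 0.1 rad and contact force between hook_bin and the fingers below 0.05 N and linear speed of hook_bin below 0.02 m/s), for 0.2 s.
At the end, for the whole second after the job is handed in: Bin hung right of the fixed bin in the upper groove: lip top 24.5 to 35 mm above the mouth's lower edge, 6 to 16 mm behind the face, bin level and square within 0.1 rad. Bottle in it: within 15 mm of its middle, underside at most 10 mm above the bin's, upright within 0.2 rad. Both released, at rest (all of step 1 and x of bottle in the frame of hook_bin between -0.015 and 0.015 m and y of bottle in the frame of hook_bin between -0.015 and 0.015 m and z of bottle in the frame of hook_bin between -0.005 and 0.01 m and angle between bottle's own z axis and vertical below 0.2 rad and linear speed of bottle below 0.02 m/s and contact force between bottle and the fingers below 0.05 N); the robot touches nothing.
It fails at once if a bystander is shifted by more than 30 mm (distance of any of crucible, beaker, large_bottle, timer, brass_weight from where it was at the start of the episode above 0.03 m).
It fails at once if the bin or the bottle is dropped (faster than 0.6 m/s while not held) ((linear speed of hook_bin above 0.6 m/s and contact force between hook_bin and the fingers below 0.05 N) or (linear speed of bottle above 0.6 m/s and contact force between bottle and the fingers below 0.05 N)).
It also fails if it takes over 64 s, if anything falls off the work surface, if the arm or the gripper's body presses on something with over 40 N, if the wrist force passes 120 N, or if a joint passes its speed limit or range.

## Working session

There is one attempt and no reset: what is moved stays moved. The work goes in short steps, Python scripts to look and compute and a tool call to move; the robot and the scene stay as the last step left them, time stands still between calls to the robot, and variables do not carry over. Pictures are saved under pics/ and viewed, and the job is handed in when it is done.

Besides the shell and the picture viewer there is one more tool, called as name([rows], argument=value, ...), one row to a line, values as JSON. carry_out: Moves the arm, as the interface text tells. Its arguments: {"type":"object","properties":{"plan":{"type":"array"},"grip_force":{"type":"number"}},"required":["plan"]}

```bash
mkdir -p pics; ls; python3 - <<'E'
from bench import manip, capture, camera_params, job
import cv2, numpy as np
print(manip.read_state())
for n in ("scene","top"):
    im,d=capture(n); cv2.imwrite(f"pics/{n}0.png",im); np.savez(f"{n}0.npz",im=im,d=d)
    print(n,camera_params(n))
E
```

```text
pics
{'time': 0.0, 'q': array([65.1105515 , 19.07212605, -3.70784391, 83.7060342 ,  1.23777102,
       77.34239306, -5.07106609]), 'dq': array([-0.06104505,  0.00909201,  0.06167534, -0.04651526, -0.04932436,
        0.00878104, -0.10680665]), 'joint_efforts': array([-2.49640852e-04, -6.25434136e+01,  4.87953576e-02, -3.91598511e+01,
        1.60462072e-02,  9.99575568e-03,  2.95720679e-05]), 'tcp_pos': array([ 0.25001741, -0.57240932,  0.23051407]), 'orientation': array([-1.79919391e+02,  3.62848319e-03,  2.35961878e+01]), 'wrist_force': array([-0.05934659, -0.35235561,  0.15070904]), 'wrist_torque': array([-0.01452363, -0.02137472, -0.03922066]), 'finger_gap': 0.08546406069437971}
scene {'fx': 466.21200958354393, 'fy': 466.21200958354393, 'cx': 287.6507735449862, 'cy': 216.80836152731894, 'k1': -0.05085786839028979, 'T': array([[-0.89224256,  0.29752092, -0.33968297,  0.06948911],
       [-0.45113742, -0.61973365,  0.64218785,  0.82524755],
       [-0.01944865,  0.72623103,  0.68717555,  0.99359626],
       [ 0.        ,  0.        ,  0.        ,  1.        ]])}
top {'fx': 489.8451580003863, 'fy': 489.8451580003863, 'cx': 277.8479755660455, 'cy': 211.05948300963502, 'k1': -0.033599764397454046, 'T': array([[ 4.75810754e-03,  9.84822692e-01, -1.73498200e-01,
         2.18021186e-01],
       [-9.99985445e-01,  5.12724392e-03,  1.67948641e-03,
        -3.53518852e-04],
       [ 2.54356391e-03,  1.73487683e-01,  9.84832754e-01,
         1.68453440e+00],
       [ 0.00000000e+00,  0.00000000e+00,  0.00000000e+00,
         1.00000000e+00]])}
```

View pics/scene0.png

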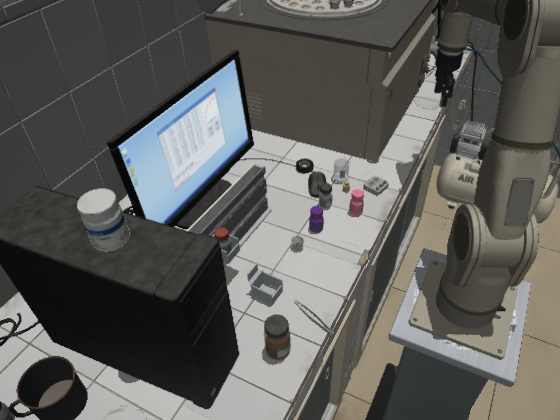

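View pics/top0.png

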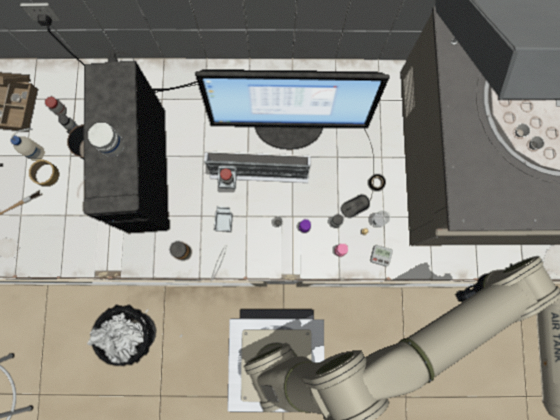

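```bash
cat > h.py <<'E'
import numpy as np, cv2
from bench import manip, capture, camera_params, job
def undist(n,u,v):
    p=camera_params(n); k=np.array([[p['fx'],0,p['cx']],[0,p['fy'],p['cy']],[0,0,1]])
    q=cv2.undistortPoints(np.array([[[u,v]]],float),k,np.array([p['k1'],0,0,0,0.]))[0,0]
    return q
def ray(n,u,v):
    T=camera_params(n)['T']; x,y=undist(n,u,v)
    return T[:3,3], T[:3,:3]@np.array([x,-y,-1.])
def onz(n,u,v,z):
    o,d=ray(n,u,v); return o+d*(z-o[2])/d[2]
def dep(n,u,v,D):
    o,d=ray(n,u,v); return o+d*D
def cloud(n,D):
    p=camera_params(n); k=np.array([[p['fx'],0,p['cx']],[0,p['fy'],p['cy']],[0,0,1]])
    h,w=D.shape; uu,vv=np.meshgrid(np.arange(w),np.arange(h))
    q=cv2.undistortPoints(np.stack([uu,vv],-1).reshape(-1,1,2).astype(float),k,np.array([p['k1'],0,0,0,0.])).reshape(h,w,2)
    c=np.stack([q[...,0]*D,-q[...,1]*D,-D],-1)
    T=p['T']; P=c@T[:3,:3].T+T[:3,3]; P[D<=0]=np.nan
    return P
def two(n1,uv1,n2,uv2):
    o1,d1=ray(n1,*uv1);o2,d2=ray(n2,*uv2)
    A=np.stack([d1,-d2],1); s=np.linalg.lstsq(A,o2-o1,rcond=None)[0]
    a=o1+d1*s[0];b=o2+d2*s[1]; return (a+b)/2,np.linalg.norm(a-b)
E
python3 - <<'E'
import numpy as np,cv2
a=np.load('top0.npz')['im'][140:280,190:410]; cv2.imwrite('pics/t0z.png',cv2.resize(a,None,fx=3.6,fy=3.6,interpolation=cv2.INTER_CUBIC))
a=np.load('scene0.npz')['im'][140:310,180:400]; cv2.imwrite('pics/s0z.png',cv2.resize(a,None,fx=3.5,fy=3.5,interpolation=cv2.INTER_CUBIC))
E
```

```text
(no output)
```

View pics/t0z.png

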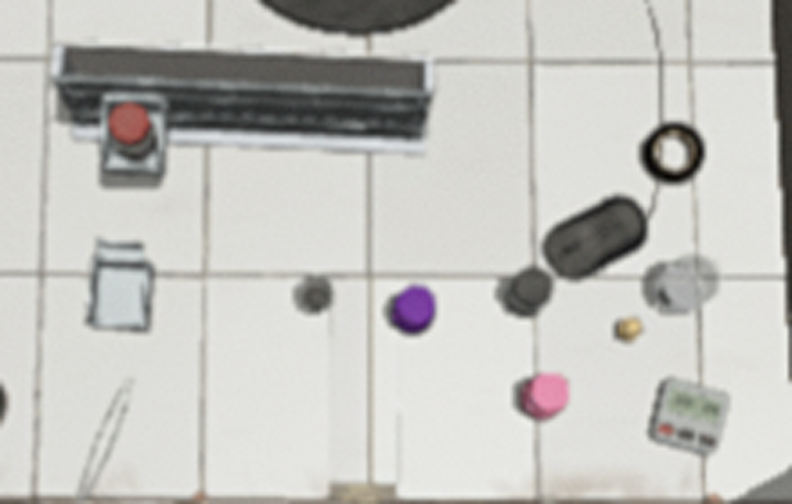

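View pics/s0z.png

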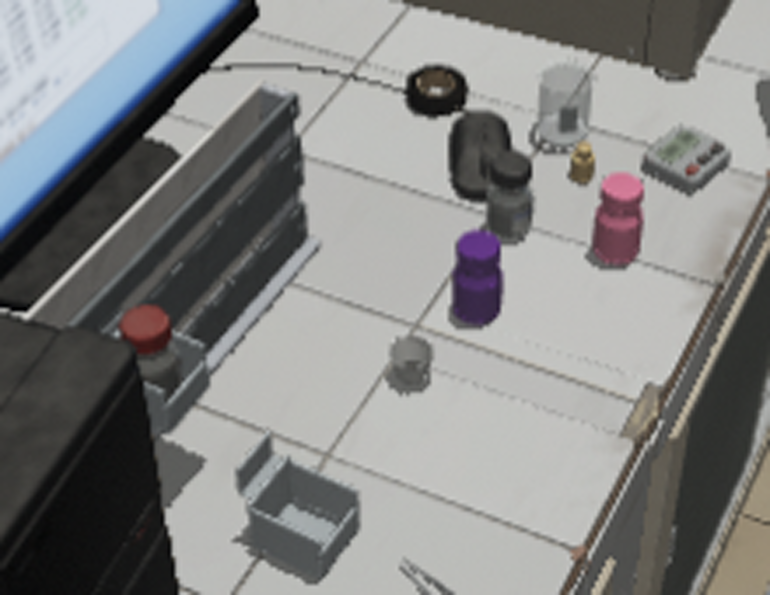

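```bash
python3 - <<'E'
from h import *
im=np.load('top0.npz')['im'];D=np.load('top0.npz')['d']; P=cloud('top',D)
def rep(name,P,r,c,zl,zh):
    Q=P[r[0]:r[1],c[0]:c[1]].reshape(-1,3); Q=Q[np.isfinite(Q[:,0])]
    S=Q[(Q[:,2]>zl)&(Q[:,2]<zh)]
    if len(S)<3: print(name,len(S));return
    (c0,wh,ang)=cv2.minAreaRect((S[:,:2]*1000).astype(np.float32))
    print(name,len(S),'min',S.min(0).round(3),'max',S.max(0).round(3),'mean',S.mean(0).round(4),'rect',np.round(c0,1),np.round(wh,1),round(ang,1))
rep('benchz',P,(225,260),(240,270),-.05,.05)
rep('bin floor',P,(200,240),(205,240),-.002,.012)
rep('bin walls',P,(200,240),(205,240),.02,.06)
rep('bin lip',P,(200,240),(205,240),.06,.09)
rep('slat top',P,(140,190),(195,320),.16,.185)
rep('hungbottle',P,(140,190),(195,320),.14,.16)
rep('bottle cap',P,(205,240),(322,352),.07,.09)
rep('bottle all',P,(205,240),(322,345),.02,.09)
rep('cruc',P,(210,235),(265,290),.015,.04)
rep('purple',P,(210,240),(292,315),.06,.09)
im=np.load('scene0.npz')['im'];D=np.load('scene0.npz')['d']; P=cloud('scene',D)
rep('S bin walls',P,(258,308),(240,290),.02,.056)
rep('S bin lip',P,(258,308),(240,290),.06,.09)
rep('S bottle cap',P,(178,215),(314,336),.065,.09)
rep('S slat top',P,(160,260),(180,272),.165,.178)
E
```

```text
benchz 1048 min [ 0.347  0.026 -0.012] max [0.466 0.128 0.012] mean [ 0.406   0.0769 -0.0005] rect [406.4  77.3] [119.4 101.3] 0.4
bin floor 845 min [ 0.415  0.13  -0.002] max [0.554 0.253 0.012] mean [0.482  0.1902 0.0023] rect [484.3 191.5] [139.8 120. ] 1.0
bin walls 157 min [0.439 0.155 0.02 ] max [0.513 0.216 0.059] mean [0.4825 0.1839 0.0418] rect [476.8 185.3] [57.6 72.9] 86.0
bin lip 27 min [0.5   0.163 0.06 ] max [0.515 0.202 0.086] mean [0.5116 0.183  0.0727] rect [507.5 182.8] [15.3 38.8] 0.7
slat top 572 min [ 0.592 -0.102  0.16 ] max [0.68  0.236 0.181] mean [0.6501 0.0704 0.1693] rect [631.5  67.9] [339.1  85.7] 88.1
hungbottle 382 min [ 0.59  -0.102  0.14 ] max [0.676 0.233 0.16 ] mean [0.6446 0.0903 0.1519] rect [628.6  65.6] [335.8  85.1] 87.9
bottle cap 92 min [ 0.458 -0.22   0.071] max [ 0.493 -0.184  0.089] mean [ 0.4743 -0.2013  0.0775] rect [ 473.9 -201.4] [34.1 33.7] 25.0
bottle all 145 min [ 0.453 -0.232  0.02 ] max [ 0.533 -0.181  0.089] mean [ 0.4725 -0.1999  0.0654] rect [ 490.5 -215.6] [39.  85.5] 48.0
cruc 43 min [ 0.458 -0.018  0.015] max [0.491 0.017 0.03 ] mean [ 4.767e-01 -1.000e-04  2.250e-02] rect [474.6  -0.5] [32.3 34.5] 1.6
purple 99 min [ 0.438 -0.11   0.064] max [ 0.476 -0.077  0.086] mean [ 0.4562 -0.0931  0.0764] rect [456.8 -92.8] [34.2 35.2] 24.7
S bin walls 482 min [0.444 0.155 0.02 ] max [0.52  0.216 0.056] mean [0.4844 0.184  0.0382] rect [481.9 184.2] [59.6 74.6] 86.9
S bin lip 64 min [0.515 0.159 0.06 ] max [0.523 0.205 0.082] mean [0.5178 0.1824 0.0711] rect [518.6 181.5] [45.9  5.7] 85.0
S bottle cap 179 min [ 0.443 -0.219  0.066] max [ 0.497 -0.077  0.083] mean [ 0.4687 -0.1546  0.0767] rect [ 465.5 -148.9] [ 35.5 143.3] 14.2
S slat top 727 min [ 0.631 -0.107  0.165] max [0.821 0.212 0.178] mean [0.6816 0.0485 0.1708] rect [729.9  50. ] [320.8 187. ] 87.9
```

```bash
python3 - <<'E'
from h import *
D=np.load('scene0.npz')['d']; P=cloud('scene',D)
# slat face points on free stretch
Q=P.reshape(-1,3)
for zl,zh in((.08,.12),(.15,.168),(.012,.048)):
    S=Q[(Q[:,2]>zl)&(Q[:,2]<zh)&(Q[:,1]>-.12)&(Q[:,1]<.1)&(Q[:,0]>.55)&(Q[:,0]<.66)]
    m=np.ones(len(S),bool)
    for _ in range(8):
        a,b=np.polyfit(S[m,1],S[m,0],1); r=S[:,0]-a*S[:,1]-b; m=abs(r)<.006
    print(zl,len(S),m.sum(),'x at y=0',round(b,4),'slope',round(a,4),'yaw deg',round(-np.degrees(np.arctan(a)),2),r[m].std().round(4),'ymin',S[m,1].min().round(4))
# end of slatwall (right)
Dt=np.load('top0.npz')['d']; Pt=cloud('top',Dt); Qt=Pt.reshape(-1,3)
S=Qt[(Qt[:,2]>.155)&(Qt[:,2]<.185)&(Qt[:,1]>-.15)&(Qt[:,1]<.26)&(Qt[:,0]>.55)&(Qt[:,0]<.72)]
for k in range(-12,26,4):
    s=S[(S[:,1]>k/100)&(S[:,1]<k/100+.02)]
    if len(s): print(k,len(s),np.percentile(s[:,0],[2,10,50,90,98]).round(4))
S2=S[(S[:,0]>.61)]; print('y ext',np.percentile(S2[:,1],[.5,99.5]).round(4),S2[:,1].min(),S2[:,1].max())
# bin: lip
S=Q[(Q[:,2]>.055)&(Q[:,2]<.085)&(Q[:,1]>.14)&(Q[:,1]<.23)&(Q[:,0]>.49)&(Q[:,0]<.55)]
a,b=np.polyfit(S[:,1],S[:,0],1);print('lip slope yaw',-np.degrees(np.arctan(a)),S.mean(0),S.min(0),S.max(0))
# bin sides from scene & top at z .03-.05
for n,A in(('s',Q),('t',Qt)):
    S=A[(A[:,2]>.03)&(A[:,2]<.056)&(A[:,1]>.14)&(A[:,1]<.23)&(A[:,0]>.43)&(A[:,0]<.52)]
    for side in(0,1):
        s=S[(S[:,1]>.184)==side]; 
        m=abs(s[:,1]-np.median(s[:,1]))<.009; s=s[m&(s[:,0]>.46)&(s[:,0]<.5)]
        if len(s)>5: print(n,side,len(s),np.polyfit(s[:,0],s[:,1],1).round(4),np.median(s,0).round(4))
E
python3 - <<'E'
import numpy as np,cv2
a=np.load('top0.npz')['im'][195:245,195:255]; cv2.imwrite('pics/t0b.png',cv2.resize(a,None,fx=10,fy=10,interpolation=cv2.INTER_CUBIC))
a=np.load('top0.npz')['im'][145:190,195:320]; cv2.imwrite('pics/t0w.png',cv2.resize(a,None,fx=6,fy=6,interpolation=cv2.INTER_CUBIC))
E
```

```text
0.08 460 447 x at y=0 0.6372 slope 0.0404 yaw deg -2.31 0.0012 ymin -0.1068
0.15 236 217 x at y=0 0.6372 slope 0.0386 yaw deg -2.21 0.0012 ymin -0.1014
0.012 326 299 x at y=0 0.637 slope 0.0386 yaw deg -2.21 0.0014 ymin -0.1061
-12 13 [0.6278 0.6287 0.6445 0.6619 0.6645]
-8 40 [0.6284 0.629  0.6337 0.6656 0.6689]
-4 31 [0.6299 0.6306 0.6348 0.6663 0.6673]
0 41 [0.6314 0.6322 0.6372 0.669  0.6706]
4 32 [0.6332 0.6333 0.6389 0.67   0.6705]
8 39 [0.6351 0.6357 0.6398 0.6729 0.6738]
12 31 [0.6365 0.6373 0.6424 0.6727 0.6731]
16 77 [0.5924 0.5962 0.6194 0.6738 0.6759]
20 36 [0.6389 0.6401 0.6443 0.6749 0.6759]
y ext [-0.1021  0.2347] -0.10239572125384826 0.23607783270630808
lip slope yaw -3.8397356815197035 [0.51680552 0.18195465 0.06744716] [0.50528368 0.15869357 0.05502781] [0.52310715 0.20885198 0.08207729]
s 0 67 [-0.0449  0.1793] [0.4799 0.1578 0.0405]
s 1 64 [-0.0674  0.2434] [0.4797 0.2112 0.0417]
t 0 21 [0.1018 0.11  ] [0.4911 0.1587 0.0453]
t 1 19 [-0.0955  0.2569] [0.4787 0.211  0.0456]
```

View pics/t0b.png

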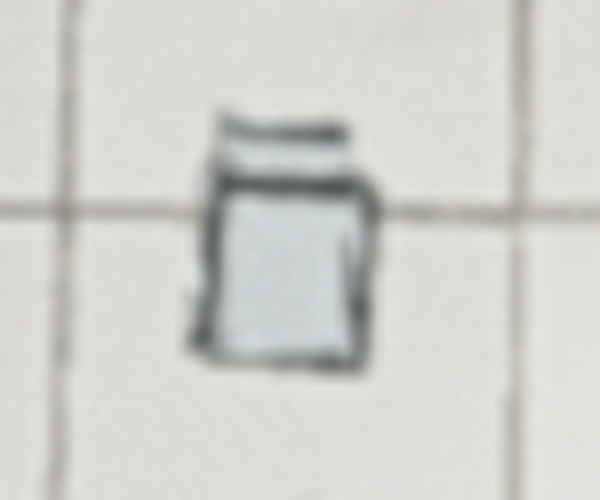

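View pics/t0w.png

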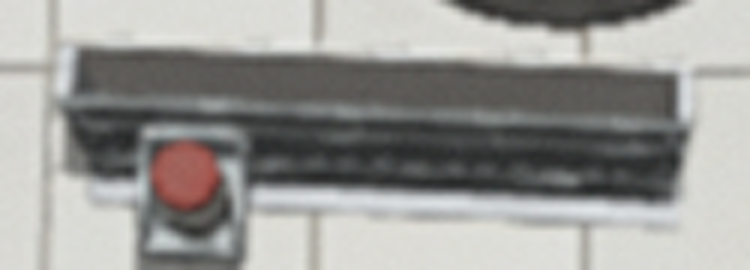

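```bash
cat > path.py <<'E'
import numpy as np, heapq
# bin rects in frame of flange point F (x,z) mm
B=[(-3,0,-49,3),(0,12,0,3),(9,12,0,29),(-62,0,-49,-46),(-62,-59,-49,-21)]
W=[(0,6,22,47),(0,6,-52,0),(34,60,-120,47)]
def edge(r,n=1.0):
    x0,x1,z0,z1=r; xs=np.linspace(x0,x1,int((x1-x0)/n)+2); zs=np.linspace(z0,z1,int((z1-z0)/n)+2)
    return np.concatenate([np.c_[xs,0*xs+z0],np.c_[xs,0*xs+z1],np.c_[0*zs+x0,zs],np.c_[0*zs+x1,zs]])
BP=np.concatenate([edge(r) for r in B]); WP=np.concatenate([edge(r) for r in W])
def pen(P,R):  # max depth
    d=-9.
    for x0,x1,z0,z1 in R:
        d=max(d,np.minimum.reduce([P[:,0]-x0,x1-P[:,0],P[:,1]-z0,z1-P[:,1]]).max())
    return d
def clear(fx,fz,th):
    c,s=np.cos(th),np.sin(th)
    P=np.c_[BP[:,0]*c+BP[:,1]*s+fx, -BP[:,0]*s+BP[:,1]*c+fz]
    q=WP-[fx,fz]; Q=np.c_[q[:,0]*c-q[:,1]*s, q[:,0]*s+q[:,1]*c]
    return -max(pen(P,W),pen(Q,B))
if __name__=='__main__':
    ths=np.radians(np.arange(0,61,3)); X=np.arange(-45,4,1.); Z=np.arange(-20,22,1.)
    C=np.array([[[clear(x,z,t) for z in Z] for x in X] for t in ths])
    np.save('C.npy',C)
    # widest path from (th=45,fx=-45..) to home, Dijkstra maximin w/ tol (-0.3 ok at home contact)
    start=(15,0,int(np.where(Z==0)[0][0])); 
    home=(0,int(np.where(X==-1)[0][0]),int(np.where(Z==1)[0][0]))
    print('home clear',C[home])
    best={home:C[home]};par={};h=[(-C[home],0,home)];cost={home:0}
    # minimize sum of penalty for small clearance
    h=[(0,home)]
    while h:
        c,u=heapq.heappop(h)
        if c>cost[u]: continue
        for d in np.ndindex(3,3,3):
            v=tuple(np.array(u)+np.array(d)-1)
            if not all(0<=v[i]<C.shape[i] for i in range(3)) or C[v]<0.1: continue
            w=np.linalg.norm(np.array(d)-1)*(1+ (2/ max(C[v],.05)))
            if c+w<cost.get(v,1e9): cost[v]=c+w;par[v]=u;heapq.heappush(h,(c+w,v))
    ends=[(cost[(k,0,j)],(k,0,j)) for k in range(len(ths)) for j in range(len(Z)) if (k,0,j) in cost]
    for k in range(len(ths)):
        e=[x for x in ends if x[1][0]==k]
        print(np.degrees(ths[k]).round(), min(e) if e else None)
    u=min([e for e in ends if e[1][0] in(14,15)] or ends)[1]
    while u in par:
        print(round(np.degrees(ths[u[0]])),X[u[1]],Z[u[2]],C[u].round(2)); u=par[u]
E
time python3 path.py
```

```text
home clear 1.0
0.0 (np.float64(99.9675393391458), (0, 0, 22))
3.0 (np.float64(99.36188591485185), (1, 0, 22))
6.0 (np.float64(98.76276567215363), (2, 0, 22))
9.0 (np.float64(98.13542516218983), (3, 0, 23))
12.0 (np.float64(97.50692046851852), (4, 0, 23))
15.0 (np.float64(96.95580425912124), (5, 0, 23))
18.0 (np.float64(96.3547398476163), (6, 0, 24))
21.0 (np.float64(95.77409616084928), (7, 0, 26))
24.0 (np.float64(95.17010994385879), (8, 0, 26))
27.0 (np.float64(94.6522899336829), (9, 0, 26))
30.0 (np.float64(94.12840659296425), (10, 0, 26))
33.0 (np.float64(93.60807255283092), (11, 0, 26))
36.0 (np.float64(93.1018115321527), (12, 0, 26))
39.0 (np.float64(92.59555051147447), (13, 0, 26))
42.0 (np.float64(92.08928949079625), (14, 0, 26))
45.0 (np.float64(91.58302847011802), (15, 0, 26))
48.0 (np.float64(91.0767674494398), (16, 0, 26))
51.0 (np.float64(90.57050642876158), (17, 0, 26))
54.0 (np.float64(90.06976365878633), (18, 0, 26))
57.0 (np.float64(89.68804987374249), (19, 0, 27))
60.0 (np.float64(89.32609841640944), (20, 0, 28))
45 -45.0 6.0 9.0
48 -44.0 6.0 9.0
51 -43.0 6.0 9.0
51 -42.0 6.0 9.0
51 -41.0 6.0 9.0
51 -40.0 6.0 9.0
51 -39.0 6.0 8.91
54 -38.0 6.0 8.06
54 -37.0 6.0 7.45
54 -36.0 6.0 6.84
54 -35.0 6.0 6.25
54 -34.0 6.0 6.24
54 -33.0 6.0 6.24
54 -32.0 6.0 6.24
54 -31.0 6.0 5.48
54 -30.0 6.0 4.68
54 -29.0 6.0 4.56
54 -28.0 6.0 4.48
54 -27.0 6.0 4.56
54 -26.0 6.0 4.65
54 -25.0 6.0 4.73
54 -24.0 6.0 4.68
54 -23.0 6.0 4.81
54 -22.0 7.0 4.68
54 -21.0 7.0 4.56
54 -20.0 8.0 4.24
54 -19.0 8.0 4.13
54 -18.0 8.0 3.91
51 -17.0 9.0 3.57
51 -16.0 9.0 3.93
48 -15.0 9.0 3.38
45 -14.0 9.0 2.96
42 -13.0 9.0 2.57
39 -12.0 9.0 2.2
36 -11.0 9.0 1.95
33 -10.0 9.0 2.01
30 -9.0 9.0 1.98
27 -8.0 8.0 1.94
24 -7.0 8.0 2.3
21 -6.0 8.0 2.29
18 -5.0 7.0 2.64
15 -4.0 6.0 2.89
12 -3.0 5.0 2.66
9 -2.0 4.0 2.3
6 -2.0 3.0 1.98
3 -2.0 2.0 1.52
real	0m44.175s
user	0m41.109s
sys	0m0.163s
```

```bash
cat > mv.py <<'E'
import numpy as np
from bench import manip
def R(o):
    r,p,y=np.radians(o);c,s=np.cos,np.sin
    Rx=np.array([[1,0,0],[0,c(r),-s(r)],[0,s(r),c(r)]]);Ry=np.array([[c(p),0,s(p)],[0,1,0],[-s(p),0,c(p)]]);Rz=np.array([[c(y),-s(y),0],[s(y),c(y),0],[0,0,1]])
    return Rz@Ry@Rx
def go(targets):
    s=manip.read_state();M=R(s['orientation'])
    print('t',s['time'],'tcp',s['tcp_pos'].round(4),'rpy',s['orientation'].round(2),'F',s['wrist_force'].round(1),'gap',round(s['finger_gap'],4))
    for t in targets:
        d=M.T@(np.array(t[:3])-s['tcp_pos'])*1000
        print('shift',d.round(0 if max(abs(d))>60 else 1),'turn',round(np.radians(s['orientation'][2]-t[3]),3))
E
python3 -c "
from mv import *
go([(.40,-.25,.23,-3),(.464,.185,.23,-3),(.464,.185,.09,-3)])"
```

```text
t 0.1 tcp [ 0.25   -0.5724  0.2306] rpy [-179.93    0.     23.6 ] F [ 0.5 -0.4 -0.1] gap 0.0855
shift [ 266. -235.    1.] turn 0.464
shift [ 499. -608.    1.] turn 0.464
shift [ 499. -608.  141.] turn 0.464
```

carry_out([
  [85,[40,-30,0],0.06],
  [85,[80,-65,0],0.15],
  [85,[115,-100,0],0.25],
  [85,[150,-135,0],0.35],
  [85,[190,-165,0],0.464],
  [85,[230,-200,0],0.464],
  [85,[266,-235,0],0.464],
  [85,[266,-235,0],0.464],
], grip_force=20)

```text
time: 0.9
tcp_pos: [0.4024, -0.2449, 0.2315]
orientation: [-179.9, -0.0, -2.5]
wrist_force: [0.1, -1.6, 0.3]
finger_gap: 0.0851
```

```bash
python3 -c "
from mv import *
go([(.464,.185,.23,-3)])"
```

```text
t 0.9 tcp [ 0.4024 -0.2449  0.2315] rpy [-1.7994e+02 -4.0000e-02 -2.5000e+00] F [ 0.1 -1.6  0.3] gap 0.0851
shift [  43. -432.    2.] turn 0.009
```

carry_out([
  [85,[5,-45,0],0],
  [85,[10,-95,0],0],
  [85,[14,-144,0],0],
  [85,[19,-193,0],0],
  [85,[24,-242,0],0],
  [85,[29,-291,0],0],
  [85,[34,-340,0],0],
  [85,[39,-389,0],0],
])

```text
time: 1.7
tcp_pos: [0.4592, 0.1369, 0.2314]
orientation: [180.0, -0.0, -3.0]
wrist_force: [0.7, 0.0, -0.5]
finger_gap: 0.0849
```

carry_out([
  [85,[2,-20,0],0],
  [85,[4,-38,20],0],
  [85,[4,-38,60],0],
  [85,[4,-38,100],0],
  [85,[4,-38,100],0],
])

```text
time: 2.2
tcp_pos: [0.4622, 0.1717, 0.1268]
orientation: [179.9, 0.5, -3.0]
wrist_force: [-0.5, -0.5, -0.1]
finger_gap: 0.0851
```

```bash
python3 -c "
from mv import *
from h import *
im,d=capture('scene'); cv2.imwrite('pics/s1.png',cv2.resize(im[200:340,200:340],None,fx=4,fy=4,interpolation=2))
go([(.464,.185,.017,-3)])"
```

```text
t 2.25 tcp [0.4638 0.1724 0.1299] rpy [179.94   0.26  -2.98] F [ 0.2 -0.1  1.7] gap 0.0849
shift [  0. -13. 113.] turn 0.0
```

View pics/s1.png

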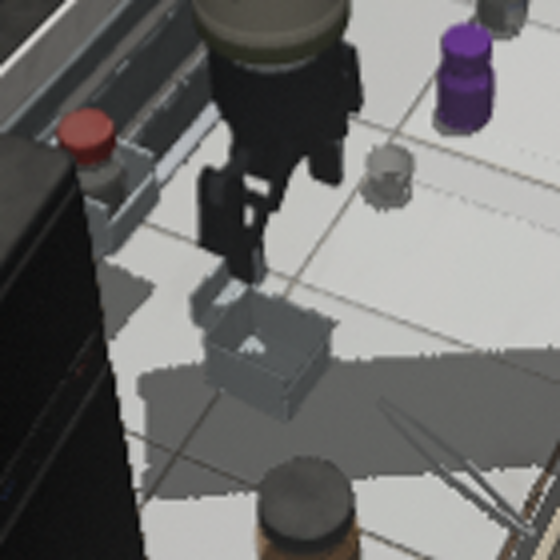

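carry_out([
  [85,[0,-13,0],0],
  [85,[0,-13,20],0],
  [85,[0,-13,50],0],
  [85,[0,-13,80],0],
  [85,[0,-13,100],0],
  [85,[0,-13,113],0],
  [85,[0,-13,113],0],
])

```text
time: 2.95
tcp_pos: [0.4662, 0.1859, 0.0185]
orientation: [180.0, 0.0, -3.0]
wrist_force: [0.7, 0.4, 0.1]
finger_gap: 0.085
```

```bash
python3 -c "
from mv import *
from h import *
for n in('scene','top'):
  im,d=capture(n); np.savez(n+'2.npz',im=im,d=d)
  a=im[200:340,200:340] if n=='scene' else im[180:260,180:280]
  cv2.imwrite('pics/%s2.png'%n,cv2.resize(a,None,fx=4,fy=4,interpolation=2))
go([(.464,.185,.017,-3)])"
```

```text
t 3.05 tcp [0.4669 0.1865 0.0198] rpy [-1.7997e+02 -1.0000e-01 -3.0100e+00] F [ 1.2 -0.   0.5] gap 0.0853
shift [-2.8  1.6  2.8] turn -0.0
```

View pics/scene2.png

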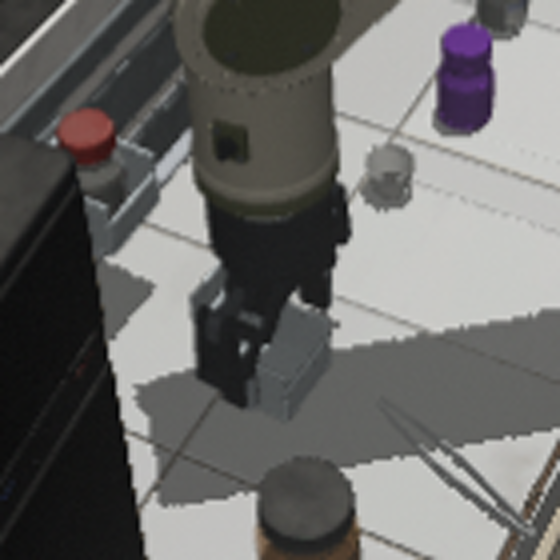

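View pics/top2.png

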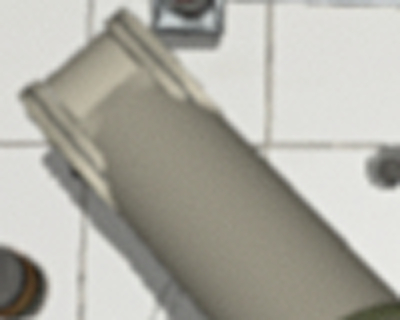

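```bash
python3 -c "
from h import *
D=np.load('scene2.npz')['d'];P=cloud('scene',D)[240:310,240:290].reshape(-1,3)
S=P[(P[:,2]>.02)&(P[:,2]<.06)]
# finger: outside the bin side (y>.215)
f=S[S[:,1]>.222]; print('finger',len(f),np.percentile(f,[2,50,98],0).round(4))
b=S[(S[:,1]<.2)&(S[:,0]<.46)&(S[:,2]<.03)];print('bin front',len(b),np.percentile(b,[2,50,98],0).round(4))
"
```

```text
finger 38 [[0.4583 0.2283 0.036 ]
 [0.4626 0.2362 0.0465]
 [0.4752 0.2426 0.0594]]
bin front 35 [[0.4443 0.1581 0.0206]
 [0.4474 0.1737 0.0269]
 [0.4588 0.1968 0.0295]]
```

carry_out([
  [85,[-3,1,2],0],
  [70,[-3,1,2],0],
  [50,[-3,1,2],0],
  [50,[-3,1,2],0],
  [50,[-3,1,2],0],
  [50,[-3,1,2],0],
], grip_force=30)

```text
time: 3.65
tcp_pos: [0.4631, 0.1854, 0.0169]
orientation: [180.0, -0.0, -3.0]
wrist_force: [-1.1, -1.1, 7.1]
finger_gap: 0.0556
```

```bash
python3 -c "
from mv import *
go([(.464,.185,.2,-3)])"
```

```text
t 3.65 tcp [0.4631 0.1854 0.0169] rpy [ 1.7999e+02 -4.0000e-02 -3.0000e+00] F [-1.1 -1.1  7.1] gap 0.0556
shift [   1.    0. -183.] turn 0.0
```

carry_out([
  [50,[0,0,-20],0],
  [50,[0,0,-60],0],
  [50,[0,0,-105],0],
  [50,[0,0,-150],0],
  [50,[0,0,-190],0],
  [50,[0,30,-190],0],
  [50,[0,70,-190],0],
  [50,[0,110,-190],0],
])

```text
time: 4.45
tcp_pos: [0.4566, 0.0745, 0.2065]
orientation: [180.0, -0.0, -2.9]
wrist_force: [2.0, 0.3, -0.6]
finger_gap: 0.0555
```

```bash
python3 -c "
from mv import *
go([(.565,.028,.205,-2.25)])"
```

```text
t 4.45 tcp [0.4566 0.0745 0.2065] rpy [ 1.7999e+02 -3.0000e-02 -2.9200e+00] F [ 2.   0.3 -0.6] gap 0.0555
shift [111.  41.   2.] turn -0.012
```

carry_out([
  [50,[15,25,0],-0.012],
  [50,[45,41,0],-0.012],
  [50,[80,41,0],-0.012],
  [50,[100,41,0],-0.012],
  [50,[100,41,0],-0.012],
  [50,[100,41,0],-0.012],
])

```text
time: 5.05
tcp_pos: [0.5543, 0.0297, 0.2058]
orientation: [-180.0, 0.1, -2.3]
wrist_force: [-0.9, 0.1, -0.3]
finger_gap: 0.0556
```

```bash
cat > look.py <<'E'
import sys
from mv import *
from h import *
k=sys.argv[1]
for n in('scene','top'):
  im,d=capture(n); np.savez(n+k+'.npz',im=im,d=d)
  a=im[120:300,170:330] if n=='scene' else im[120:240,190:330]
  cv2.imwrite('pics/%s%s.png'%(n,k),cv2.resize(a,None,fx=4 if n=='top' else 3.3,fy=4 if n=='top' else 3.3,interpolation=2))
go([])
E
python3 look.py 3
```

```text
t 5.15 tcp [0.554  0.0297 0.2062] rpy [ 1.7998e+02  3.0000e-02 -2.2700e+00] F [-0.8  0.4 -1.3] gap 0.0555
```

View pics/scene3.png

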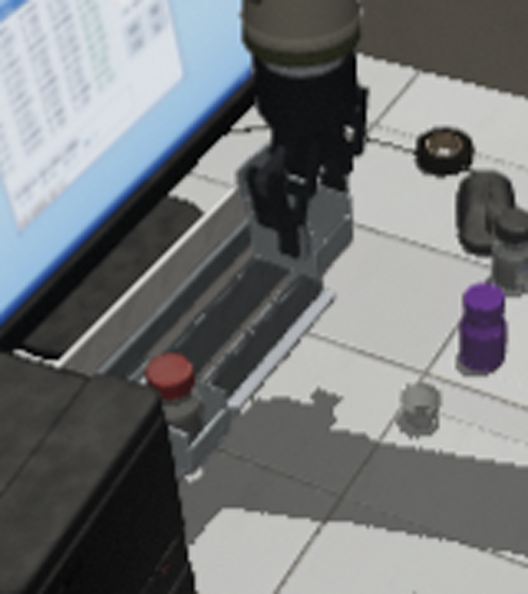

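View pics/top3.png

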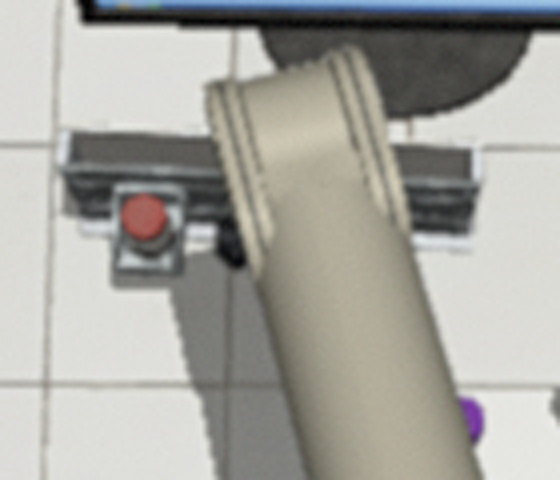

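carry_out([
  [50,[0,0,12],0],
  [50,[0,0,25],0],
  [50,[20,0,25],0],
  [50,[30,0,25],0],
  [50,[34,0,25],0],
  [50,[36,0,25],0],
  [50,[36,0,25],0],
], grip_force=20)

```text
time: 5.85
tcp_pos: [0.5905, 0.028, 0.1812]
orientation: [-180.0, 0.0, -2.3]
wrist_force: [0.6, 0.2, -2.2]
finger_gap: 0.0555
```

```bash
python3 look.py 4
```

```text
t 5.95 tcp [0.5904 0.028  0.1814] rpy [ 1.7999e+02 -1.0000e-02 -2.2900e+00] F [ 0.4 -0.1 -1.1] gap 0.0553
```

View pics/scene4.png

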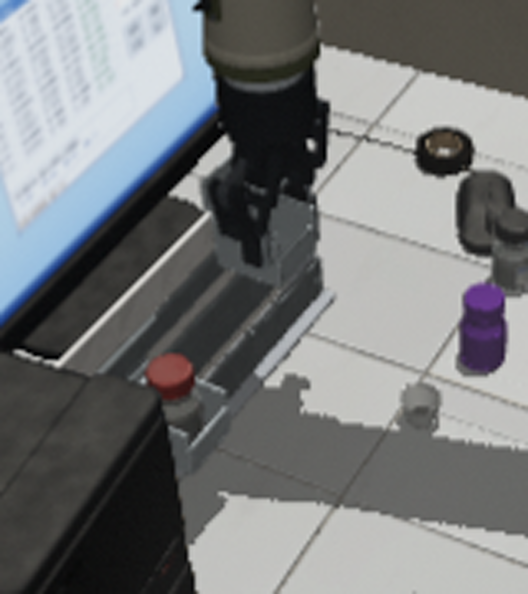

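carry_out([
  [50,[2,0,0],0],
  [50,[4,0,0],0],
  [50,[4,0,0],0],
])

```text
time: 6.25
tcp_pos: [0.5929, 0.0278, 0.1809]
orientation: [180.0, 0.2, -2.3]
wrist_force: [-9.0, -0.7, 1.3]
finger_gap: 0.0557
```

carry_out([
  [50,[1,0,0],0],
  [50,[3,0,0],0],
  [50,[4,0,-1],0],
  [50,[4,0,-1],0],
])

```text
time: 6.65
tcp_pos: [0.5955, 0.0276, 0.1816]
orientation: [179.9, 0.4, -2.3]
wrist_force: [-16.6, -1.9, 5.1]
finger_gap: 0.0554
```

```bash
python3 look.py 5
```

```text
t 6.75 tcp [0.5955 0.0275 0.1816] rpy [179.91   0.42  -2.28] F [-16.1  -1.5   5.2] gap 0.0554
```

View pics/scene5.png

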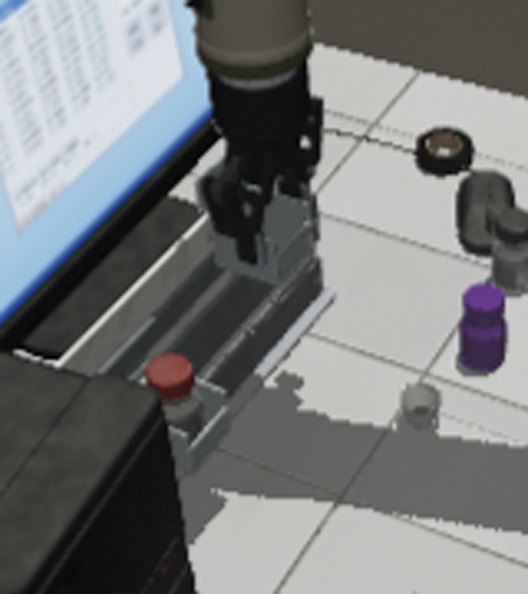

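carry_out([
  [50,[2,0,-1],0],
  [50,[4,0,-3],0],
  [50,[6,0,-5],0],
  [50,[6,0,-5],0],
])

```text
time: 7.15
tcp_pos: [0.6028, 0.0272, 0.1868]
orientation: [179.9, 0.3, -2.3]
wrist_force: [-8.8, -0.6, 1.1]
finger_gap: 0.0552
```

```bash
python3 look.py 6
```

```text
t 7.25 tcp [0.6028 0.0273 0.1868] rpy [179.94   0.25  -2.29] F [-8.9 -1.2  1.5] gap 0.0556
```

View pics/scene6.png

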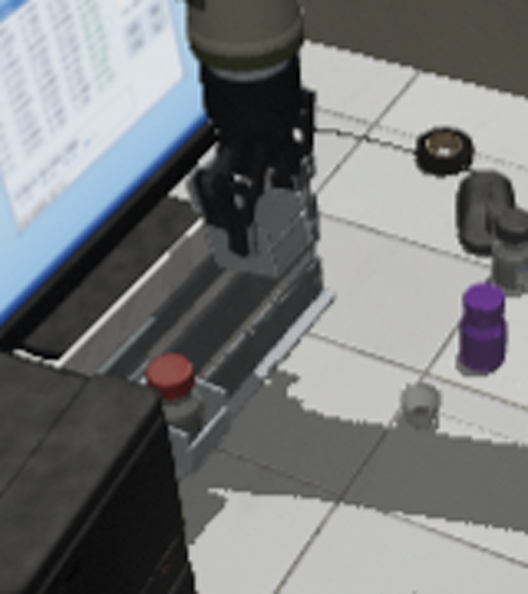

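```bash
cat > z.py <<'E'
import sys,cv2,numpy as np
ims=[cv2.resize(np.load(f'scene{k}.npz')['im'][150:215,220:275],None,fx=7,fy=7,interpolation=2) for k in sys.argv[2:]]
cv2.imwrite(f'pics/z{sys.argv[1]}.png',np.hstack(ims))
E
python3 z.py 6 4 6
```

```text
(no output)
```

View pics/z6.png

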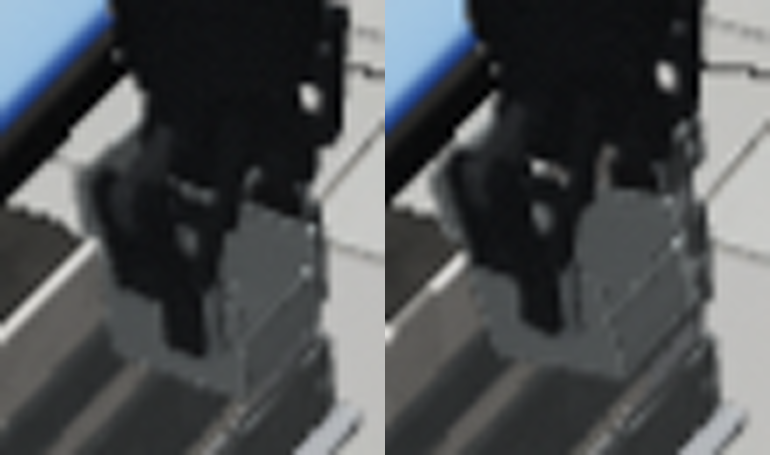

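carry_out([
  [50,[3,0,-3],0],
  [50,[6,0,-6],0],
  [50,[9,0,-8],0],
  [50,[12,0,-10],0],
  [50,[14,0,-11],0],
  [50,[14,0,-11],0],
])

```text
time: 7.85
tcp_pos: [0.6174, 0.0268, 0.1977]
orientation: [180.0, 0.2, -2.3]
wrist_force: [-5.9, 0.5, -0.5]
finger_gap: 0.0553
```

```bash
python3 look.py 7; python3 z.py 7 6 7
```

```text
t 7.95 tcp [0.6174 0.0268 0.1977] rpy [179.97   0.19  -2.29] F [-4.8  0.4 -1.7] gap 0.0556
```

View pics/z7.png

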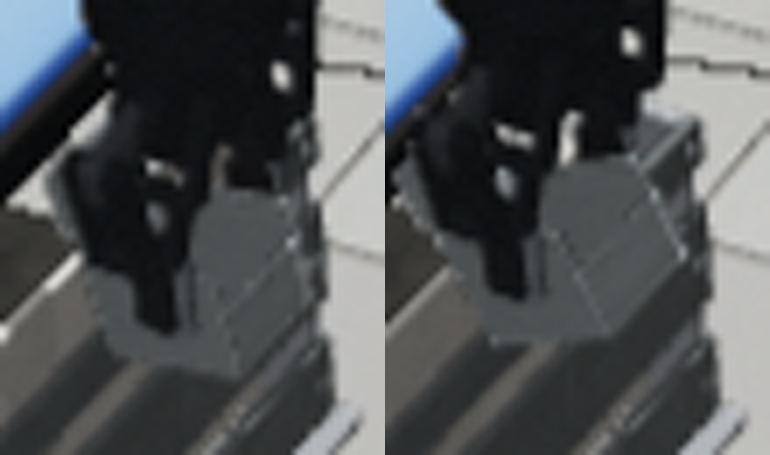

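```bash
cat > tilt.py <<'E'
from h import *
import sys
N=np.array([np.sin(np.radians(2.25)),np.cos(np.radians(2.25)),0]) # wall +y
X=np.array([np.cos(np.radians(2.25)),-np.sin(np.radians(2.25)),0])
G=np.array([.638,.0255,.125])
def wall(uv,yw):
    o,d=ray('scene',*uv); s=(yw-N@(o-G))/(N@d); p=o+d*s
    return np.array([X@(p-G),p[2]-.125])*1000
def zp(a,b,off): return (220+(a-off)/7., 150+b/7.)
E
python3 -c "
from tilt import *
s=manip.read_state(); p=s['tcp_pos']; yw=N@(p-G); print('tool wall xyz',(X@(p-G)*1000).round(1),yw*1000,(p[2]-.125)*1000)
f=wall(zp(603,335,385),yw+.028); r=wall(zp(490,343,385),yw+.028); print(f,r,np.degrees(np.arctan2(f[1]-r[1],r[0]-f[0])),np.linalg.norm(f-r))
t=wall(zp(540,232,385),yw+.028);print('front top?',t)
"
```

```text
tool wall xyz -20.7 0.5313033625671695 72.7493702948332
[-56.61638234  70.29312603] [-2.92430318 44.39446657] 25.750584209717875 59.61191094099074
front top? [-32.71238074 110.74870771]
```

carry_out([
  [50,[3,0,0],0],
  [50,[6,0,0],0],
  [50,[9,0,0],0],
  [50,[12,0,0],0],
  [50,[14,0,0],0],
  [50,[14,0,0],0],
])

```text
time: 8.55
tcp_pos: [0.632, 0.0263, 0.1994]
orientation: [180.0, 0.1, -2.3]
wrist_force: [-7.8, -0.5, 9.0]
finger_gap: 0.0556
```

```bash
python3 look.py 8; python3 z.py 8 7 8
```

```text
t 8.65 tcp [0.632  0.0263 0.1994] rpy [ 1.7996e+02  5.0000e-02 -2.3000e+00] F [-7.3 -0.8  8.4] gap 0.0555
```

View pics/z8.png

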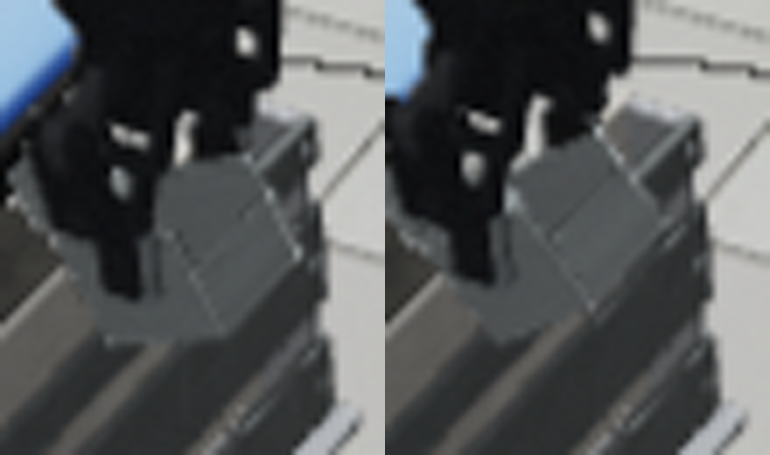

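```bash
cat >> tilt.py <<'E'
def meas(f,r,t,off,hw=.028):
    s=manip.read_state(); p=s['tcp_pos']; yw=N@(p-G); tw=np.array([X@(p-G)*1000,(p[2]-.125)*1000])
    F,Rr,T=[wall(zp(*q,off),yw+hw) for q in(f,r,t)]
    a=np.arctan2(F[1]-Rr[1],Rr[0]-F[0]); b=np.arctan2(T[0]-F[0],T[1]-F[1])
    print('tool',tw.round(1),'yw',round(yw*1000,1),'F',F.round(1),'R',Rr.round(1),'tilt bottom',np.degrees(a).round(1),'front',np.degrees(b).round(1),'len',np.linalg.norm(F-Rr).round(1),np.linalg.norm(F-T).round(1))
    for th in(a,b):
        c,s_=np.cos(th),np.sin(th); m=(F+Rr)/2  # bottom mid
        q=tw+[0,21]-m; g=[q[0]*c-q[1]*s_, q[0]*s_+q[1]*c]
        fl=m+[31*c+49*s_,-31*s_+49*c]
        print(' grasp in bin',np.round(g,1),'flange pt',fl.round(1),'flange-TCP',(fl-tw).round(1))
E
python3 -c "
from tilt import *
meas((592,312),(505,345),(510,195),385)"
```

```text
tool [-6.  74.4] yw 0.6 F [-52.6  80. ] R [-10.1  46.3] tilt bottom 38.4 front 35.9 len 54.3 54.0
 grasp in bin [-0.2 41. ] flange pt [23.4 82.3] flange-TCP [29.4  7.9]
 grasp in bin [ 1.6 41. ] flange pt [22.5 84.7] flange-TCP [28.5 10.2]
```

```bash
cat > pl.py <<'E'
from tilt import *
def fit(k,poly,off):
    D=np.load(f'scene{k}.npz')['d'];P=cloud('scene',D)
    m=np.zeros(D.shape,np.uint8); pts=np.array([[round(220+(a-off)/7),round(150+b/7)] for a,b in poly],np.int32)
    cv2.fillPoly(m,[pts],1); S=P[(m>0)&np.isfinite(P[...,0])]
    W=np.c_[(S-G)@X,(S-G)@N,S[:,2]-.125]*1000
    c=np.median(W,0); keep=np.ones(len(W),bool)
    for _ in range(5):
        c=W[keep].mean(0); u,s,v=np.linalg.svd(W[keep]-c); n=v[2]; r=(W-c)@n; keep=abs(r)<3*max(r[keep].std(),.5)
    print(k,len(W),keep.sum(),'n',n.round(3),'c',c.round(1),'rms',r[keep].std().round(2),'tilt if front',np.degrees(np.arctan2(abs(n[2]),abs(n[0]))).round(1))
    return c,n
E
python3 -c "
from pl import *
fit(8,[(525,205),(600,150),(650,210),(590,295)],385)
fit(7,[(240,0)]*3 and [(575,250),(640,200),(665,250),(610,315)],385)
"
```

```text
8 210 210 n [-0.586 -0.25  -0.771] c [-29.5  -7.5  91.6] rms 7.25 tilt if front 52.7
7 122 122 n [0.801 0.178 0.571] c [-47.8   1.   84.4] rms 6.97 tilt if front 35.5
```

```bash
python3 -c "
from pl import *
fit(8,[(588,298),(645,222),(615,195),(565,245)],385)
fit(8,[(520,220),(580,310),(505,335),(500,300)],385)
fit(6,[(618,365),(680,300),(675,260),(620,315)],385)
fit(7,[(608,325),(675,260),(650,215),(585,280)],385)
"
```

```text
8 92 91 n [ 0.798  0.035 -0.601] c [-43.5   5.2  91.6] rms 1.53 tilt if front 37.0
8 126 126 n [-0.807 -0.591 -0.002] c [-21.7  23.9  76.7] rms 7.58 tilt if front 0.2
6 67 67 n [-0.989 -0.001  0.149] c [-59.6   2.6  63.8] rms 1.28 tilt if front 8.6
7 97 96 n [-0.917 -0.009  0.398] c [-52.8   2.5  81. ] rms 1.44 tilt if front 23.5
```

carry_out([
  [50,[3,0,2],0],
  [50,[6,0,4],0],
  [50,[9,0,5],0],
  [50,[9,0,5],0],
])

```text
time: 9.05
tcp_pos: [0.6427, 0.0261, 0.1967]
orientation: [180.0, -0.2, -2.3]
wrist_force: [-6.5, -1.5, 17.5]
finger_gap: 0.0556
```

```bash
python3 look.py 9; python3 z.py 9 8 9
```

```text
t 9.15 tcp [0.6427 0.026  0.1967] rpy [179.99  -0.23  -2.32] F [-5.6 -1.4 17.8] gap 0.0556
```

View pics/z9.png

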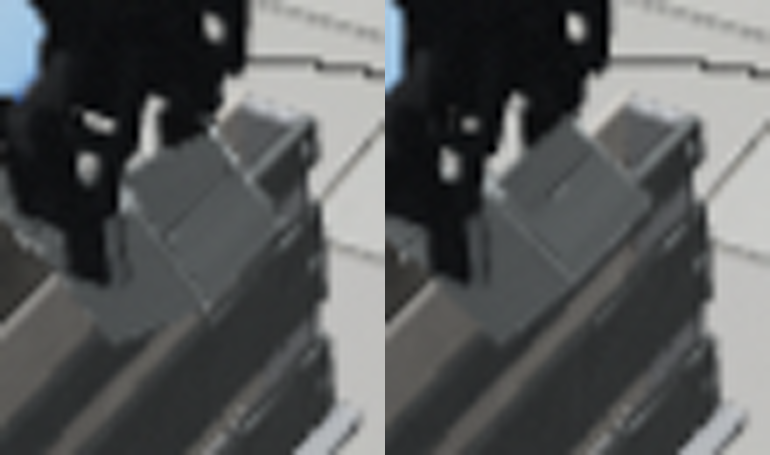

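```bash
cat >> pl.py <<'E'
def state(k,poly,off):
    # front panel centroid + normal -> full bin pose
    c,n=fit(k,poly,off); th=np.arctan2(abs(n[2]),abs(n[0]))
    return th,c
def pose(th,f_lo,f_hi,off,yw=.0006):
    pass
E
python3 -c "
from pl import *
fit(9,[(572,268),(640,205),(610,170),(545,225)],385)
meas((570,280),(503,345),(490,185),385)"
```

```text
9 99 99 n [-0.63  -0.018  0.776] c [-35.4  -0.2  98.7] rms 1.78 tilt if front 50.9
tool [ 4.7 71.7] yw 0.7 F [-44.2  92.3] R [-9.2 46.1] tilt bottom 52.9 front 43.9 len 58.0 45.8
 grasp in bin [ 0.2 39.2] flange pt [31.1 74. ] flange-TCP [26.4  2.4]
 grasp in bin [ 6.4 38.7] flange pt [29.6 83.1] flange-TCP [24.9 11.4]
```

carry_out([
  [50,[-6,0,-8],0],
  [50,[-14,0,-16],0],
  [50,[-45,0,-16],0],
  [50,[-75,0,-5],0],
  [50,[-79,0,30],0],
  [50,[-79,0,60],0],
  [50,[-79,0,69],0],
  [50,[-79,0,69],0],
], grip_force=25)

```text
time: 9.95
tcp_pos: [0.5619, 0.029, 0.1237]
orientation: [180.0, 0.1, -2.3]
wrist_force: [0.9, -0.5, -0.6]
finger_gap: 0.0555
```

```bash
python3 look.py 10; python3 - <<'E'
import cv2,numpy as np
a=np.load('scene10.npz')['im'][155:240,220:300]
cv2.imwrite('pics/z10.png',cv2.resize(a,None,fx=7,fy=7,interpolation=2))
E
```

```text
t 10.05 tcp [0.5635 0.0293 0.1257] rpy [-1.7998e+02 -9.0000e-02 -2.3000e+00] F [-0.1  0.2 -0.4] gap 0.0556
```

View pics/z10.png

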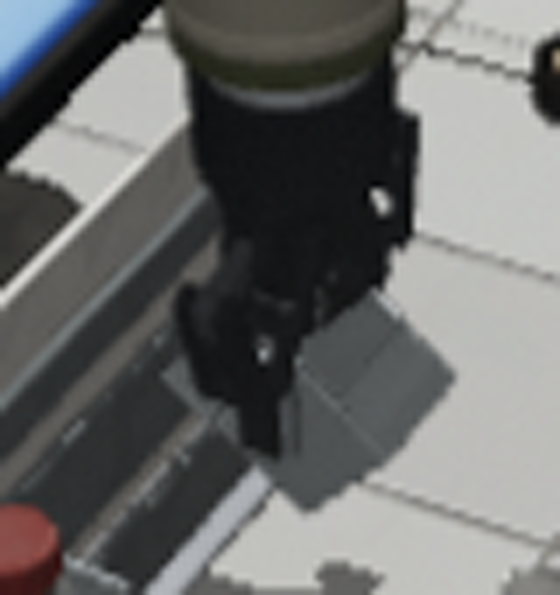

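```bash
python3 -c "
from pl import *
q=lambda *p:[(a,b+35) for a,b in p]
c,n=fit(10,q((380,445),(445,375),(420,345),(350,402)),0)
f,r,t=q((380,458),(308,510),(300,358))
meas(f,r,t,0)
print('lip left corner?',wall(zp(165,370+35,0),.0006+.022))
th=np.arctan2(abs(n[2]),abs(n[0]));cc,s=np.cos(th),np.sin(th)
print('flange from panel',c[0]+62*cc+35*s,c[2]-62*s+35*cc)
"
```

```text
10 113 112 n [ 0.671  0.002 -0.742] c [-116.1    0.4   25.8] rms 1.69 tilt if front 47.9
tool [-74.6   0.7] yw 0.9 F [-124.5   19.4] R [-90.1 -24.1] tilt bottom 51.7 front 41.7 len 55.5 49.3
 grasp in bin [ 1.4 40.6] flange pt [-49.6   3.7] flange-TCP [25.  3.]
 grasp in bin [ 8.4 39.7] flange pt [-51.6  13.6] flange-TCP [23.  12.9]
lip left corner? [-23.76241984  16.23162186]
flange from panel -48.568770600308426 3.227525907707985
```

```bash
python3 -c "
from path import *
for th in (43,46,49,52):
  print(th)
  for x in range(-36,-8,3):
    L=[(round(clear(x,z,np.radians(th)),1),z) for z in np.arange(-6,18,1.)]
    ok=[z for c,z in L if c>0.]
    print(x,'best',max(L),'z ok',(min(ok),max(ok)) if ok else None)
"
```

```text
43
-36 best (np.float64(9.0), np.float64(-1.0)) z ok (np.float64(-6.0), np.float64(17.0))
-33 best (np.float64(7.9), np.float64(-1.0)) z ok (np.float64(-6.0), np.float64(17.0))
-30 best (np.float64(6.9), np.float64(0.0)) z ok (np.float64(-6.0), np.float64(17.0))
-27 best (np.float64(5.5), np.float64(0.0)) z ok (np.float64(-6.0), np.float64(7.0))
-24 best (np.float64(4.5), np.float64(1.0)) z ok (np.float64(-6.0), np.float64(6.0))
-21 best (np.float64(3.5), np.float64(2.0)) z ok (np.float64(-4.0), np.float64(6.0))
-18 best (np.float64(2.9), np.float64(4.0)) z ok (np.float64(-1.0), np.float64(9.0))
-15 best (np.float64(2.8), np.float64(7.0)) z ok (np.float64(2.0), np.float64(12.0))
-12 best (np.float64(2.6), np.float64(10.0)) z ok (np.float64(5.0), np.float64(15.0))
-9 best (np.float64(3.1), np.float64(13.0)) z ok (np.float64(9.0), np.float64(17.0))
46
-36 best (np.float64(8.9), np.float64(0.0)) z ok (np.float64(-6.0), np.float64(17.0))
-33 best (np.float64(8.0), np.float64(0.0)) z ok (np.float64(-6.0), np.float64(17.0))
-30 best (np.float64(7.1), np.float64(1.0)) z ok (np.float64(-6.0)
[... 1634 characters left out ...]
float64(17.0))
-30 best (np.float64(6.3), np.float64(3.0)) z ok (np.float64(-6.0), np.float64(13.0))
-27 best (np.float64(5.4), np.float64(4.0)) z ok (np.float64(-5.0), np.float64(11.0))
-24 best (np.float64(4.5), np.float64(5.0)) z ok (np.float64(-3.0), np.float64(11.0))
-21 best (np.float64(4.3), np.float64(6.0)) z ok (np.float64(-1.0), np.float64(12.0))
-18 best (np.float64(3.8), np.float64(8.0)) z ok (np.float64(2.0), np.float64(14.0))
-15 best (np.float64(3.8), np.float64(10.0)) z ok (np.float64(4.0), np.float64(16.0))
-12 best (np.float64(3.6), np.float64(13.0)) z ok (np.float64(6.0), np.float64(17.0))
-9 best (np.float64(4.4), np.float64(14.0)) z ok (np.float64(9.0), np.float64(17.0))
```

carry_out([
  [50,[7,0,1],0],
  [50,[13,0,1],0],
  [50,[17,0,1],0],
  [50,[21,0,1],0],
  [50,[25,0,0],0],
  [50,[25,0,0],0],
  [50,[25,0,0],0],
])

```text
time: 10.75
tcp_pos: [0.5877, 0.0281, 0.1243]
orientation: [180.0, 0.0, -2.3]
wrist_force: [-0.4, 0.4, -2.1]
finger_gap: 0.0559
```

```bash
cat > zz.py <<'E'
import cv2,numpy as np,sys
k=sys.argv[1]
a=np.load(f'scene{k}.npz')['im'][150:235,220:300]
cv2.imwrite(f'pics/z{k}.png',cv2.resize(a,None,fx=7,fy=7,interpolation=2))
E
python3 look.py 11; python3 zz.py 11
```

```text
t 10.85 tcp [0.5875 0.0281 0.1243] rpy [ 1.7999e+02  1.0000e-02 -2.3000e+00] F [ 0.8  0.5 -1.8] gap 0.0556
```

View pics/z11.png

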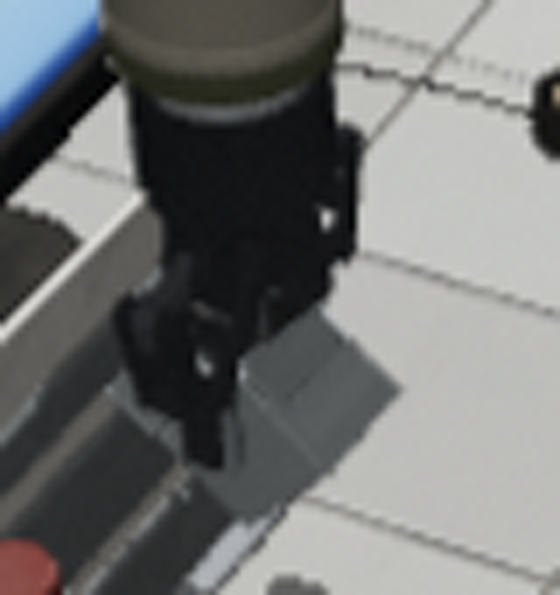

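```bash
cat >> pl.py <<'E'
def full(k,poly,off=0):
    c,n=fit(k,poly,off); th=np.arctan2(abs(n[2]),abs(n[0]));cc,s=np.cos(th),np.sin(th)
    p=manip.read_state()['tcp_pos']; tw=np.array([X@(p-G)*1000,(p[2]-.125)*1000])
    F=np.array([c[0]+62*cc+35*s,c[2]-62*s+35*cc]); print('tool',tw.round(1),'flange from panel',F.round(1),'rel',(F-tw).round(1))
E
python3 -c "
from pl import *
full(11,[(322,455),(388,392),(362,362),(292,415)])
meas((322,470),(248,520),(240,372),0)
"
```

```text
11 90 90 n [ 0.659  0.02  -0.752] c [-90.6   1.4  26.1] rms 1.85 tilt if front 48.7
tool [-50.5  -0.7] flange from panel [-23.4   2.6] rel [27.1  3.3]
tool [-50.5  -0.7] yw 0.6 F [-98.9  19.7] R [-62.5 -23.4] tilt bottom 49.8 front 43.4 len 56.5 49.1
 grasp in bin [ 2.5 37.3] flange pt [-23.2   6.1] flange-TCP [27.3  6.8]
 grasp in bin [ 6.7 36.8] flange pt [-24.5  12.4] flange-TCP [26.  13.1]
```

carry_out([
  [50,[3,0,-2],0],
  [50,[6,0,-4],0],
  [50,[9,0,-6],0],
  [50,[9,0,-6],0],
  [50,[9,0,-6],0],
])

```text
time: 11.35
tcp_pos: [0.5968, 0.0277, 0.1303]
orientation: [-180.0, -0.0, -2.3]
wrist_force: [-0.5, 0.1, -1.6]
finger_gap: 0.0556
```

```bash
python3 look.py 12; python3 zz.py 12
```

```text
t 11.45 tcp [0.5966 0.0277 0.1302] rpy [ 1.8e+02  1.0e-02 -2.3e+00] F [ 0.   0.4 -1.6] gap 0.0558
```

View pics/z12.png

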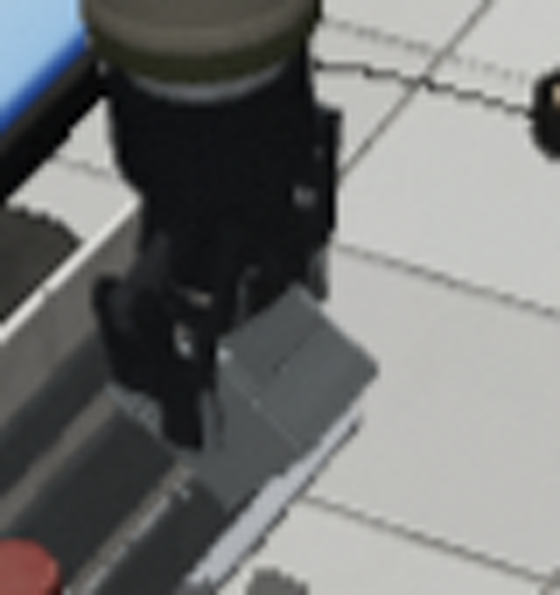

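carry_out([
  [50,[0,0,2],0],
  [50,[0,0,4],0],
  [50,[1,0,6],0],
  [50,[1.5,0,8],0],
  [50,[2,0,10],0],
  [50,[2,0,10],0],
], grip_force=20)

```text
time: 12.05
tcp_pos: [0.5966, 0.0277, 0.1205]
orientation: [179.9, 0.2, -2.3]
wrist_force: [-14.8, -1.0, 11.3]
finger_gap: 0.0557
```

```bash
python3 look.py 13; python3 zz.py 13
```

```text
t 12.15 tcp [0.5966 0.0277 0.1205] rpy [179.93   0.24  -2.28] F [-14.5  -0.7  12.3] gap 0.0558
```

View pics/z13.png

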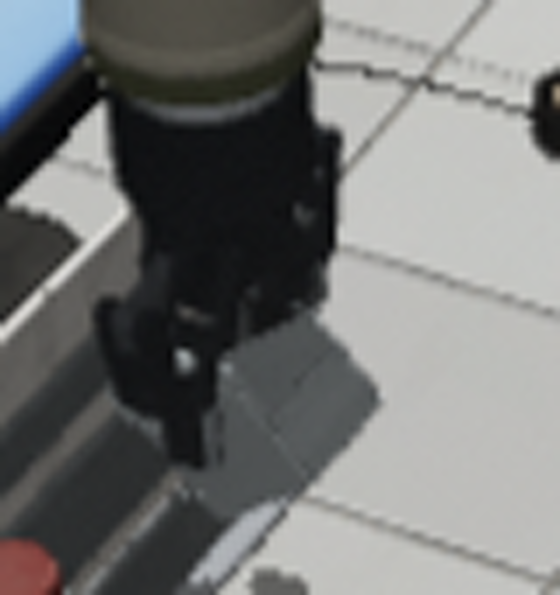

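```bash
python3 -c "
from pl import *
full(12,[(298,432),(365,375),(338,342),(268,390)])
full(13,[(303,468),(370,405),(348,372),(275,422)])
meas((305,485),(232,515),(225,370),0)
"
```

```text
12 102 102 n [-0.636 -0.02   0.771] c [-80.7   1.7  32.7] rms 1.92 tilt if front 50.5
tool [-41.4  -4.5] flange from panel [-14.3   7.1] rel [27.1 11.6]
13 109 109 n [ 0.762 -0.008 -0.648] c [-83.4   2.9  19. ] rms 1.51 tilt if front 40.4
tool [-41.4  -4.5] flange from panel [-13.5   5.5] rel [27.9 10. ]
tool [-41.4  -4.5] yw 0.6 F [-90.6   8.1] R [-55.  -24.2] tilt bottom 42.2 front 35.4 len 48.1 55.7
 grasp in bin [ 6.8 39.3] flange pt [-16.9   7.5] flange-TCP [24.5 12. ]
 grasp in bin [11.3 38.2] flange pt [-19.1  13.9] flange-TCP [22.3 18.4]
```

carry_out([
  [50,[1,0,0],0],
  [50,[2.5,0,0.5],0],
  [50,[3.5,0,2],0],
  [50,[4.5,0,4],0],
  [50,[5,0,6],0],
  [50,[5,0,6],0],
])

```text
time: 12.75
tcp_pos: [0.6004, 0.0275, 0.1134]
orientation: [179.9, 0.4, -2.3]
wrist_force: [-17.4, 0.3, 8.5]
finger_gap: 0.0553
```

```bash
python3 look.py 14; python3 zz.py 14
```

```text
t 12.85 tcp [0.6004 0.0275 0.1134] rpy [179.92   0.41  -2.27] F [-16.1  -1.5   6.4] gap 0.0554
```

View pics/z14.png

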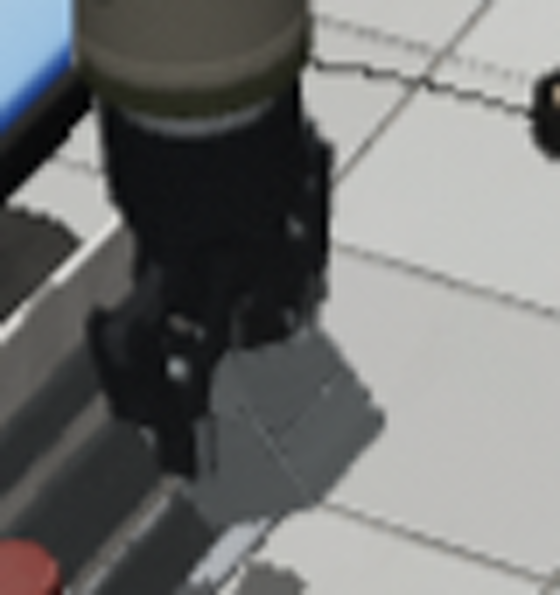

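```bash
python3 -c "
from pl import *
full(14,[(310,490),(375,422),(350,382),(282,435)])
"
python3 -c "
from path import *
for F in((-11,3),(-10,5),(-9,5),(-12,5),(-8,7)):
  print(F,[(t,round(clear(*F,np.radians(t)),1)) for t in(20,25,30,33,36,40)])"
```

```text
14 118 118 n [-0.854  0.011  0.52 ] c [-84.1   1.4   9.3] rms 1.97 tilt if front 31.4
tool [-37.6 -11.6] flange from panel [-13.    6.9] rel [24.6 18.4]
(-11, 3) [(20, np.float64(-0.6)), (25, np.float64(-0.8)), (30, np.float64(-1.0)), (33, np.float64(-1.1)), (36, np.float64(-1.3)), (40, np.float64(-1.4))]
(-10, 5) [(20, np.float64(-0.2)), (25, np.float64(-0.1)), (30, np.float64(-0.7)), (33, np.float64(-0.9)), (36, np.float64(-1.0)), (40, np.float64(-1.1))]
(-9, 5) [(20, np.float64(0.7)), (25, np.float64(-0.1)), (30, np.float64(-1.0)), (33, np.float64(-1.1)), (36, np.float64(-1.3)), (40, np.float64(-1.2))]
(-12, 5) [(20, np.float64(-1.6)), (25, np.float64(-0.1)), (30, np.float64(0.7)), (33, np.float64(0.7)), (36, np.float64(0.5)), (40, np.float64(0.3))]
(-8, 7) [(20, np.float64(0.8)), (25, np.float64(1.5)), (30, np.float64(0.8)), (33, np.float64(0.5)), (36, np.float64(-0.1)), (40, np.float64(-0.7))]
```

```bash
python3 -c "
from path import *
for th in (35,31,25,18,10,5):
  for x in range(-14,0,2):
    ok=[z for z in np.arange(-4,18,.5) if clear(x,z,np.radians(th))>0]
    print(th,x,(min(ok),max(ok)) if ok else None)
"
```

```text
35 -14 (np.float64(1.0), np.float64(9.0))
35 -12 (np.float64(4.0), np.float64(11.5))
35 -10 (np.float64(7.0), np.float64(14.5))
35 -8 (np.float64(7.0), np.float64(17.5))
35 -6 (np.float64(7.0), np.float64(17.5))
35 -4 (np.float64(7.0), np.float64(17.5))
35 -2 (np.float64(6.0), np.float64(17.5))
31 -14 (np.float64(0.0), np.float64(6.0))
31 -12 (np.float64(3.5), np.float64(9.5))
31 -10 (np.float64(6.5), np.float64(12.5))
31 -8 (np.float64(6.5), np.float64(16.0))
31 -6 (np.float64(6.5), np.float64(17.5))
31 -4 (np.float64(6.5), np.float64(17.5))
31 -2 (np.float64(5.0), np.float64(17.5))
25 -14 (np.float64(-1.5), np.float64(0.0))
25 -12 (np.float64(3.0), np.float64(4.5))
25 -10 (np.float64(5.5), np.float64(8.5))
25 -8 (np.float64(5.5), np.float64(13.0))
25 -6 (np.float64(5.5), np.float64(17.5))
25 -4 (np.float64(5.0), np.float64(17.5))
25 -2 (np.float64(4.0), np.float64(17.5))
18 -14 (np.float64(-4.0), np.float64(-3.0))
18 -12 None
18 -10 None
18 -8 (np.float64(4.0), np.float64(8.0))
18 -6 (np.float64(4.0), np.float64(14.0))
18 -4 (np.float64(3.5), np.float64(17.5))
18 -2 (np.float64(3.0), np.float64(17.5))
10 -14 None
10 -12 None
10 -10 None
10 -8 None
10 -6 (np.float64(2.5), np.float64(5.5))
10 -4 (np.float64(2.0), np.float64(17.0))
10 -2 (np.float64(1.5), np.float64(17.5))
5 -14 None
5 -12 None
5 -10 None
5 -8 None
5 -6 None
5 -4 (np.float64(1.0), np.float64(10.5))
5 -2 (np.float64(1.0), np.float64(17.5))
```

carry_out([
  [50,[-1,0,-2],0],
  [50,[0,0,-3],0],
  [50,[2,0,-4.5],0],
  [50,[4,0,-5.5],0],
  [50,[5,0,-6],0],
  [50,[5,0,-6],0],
], grip_force=30)

```text
time: 13.45
tcp_pos: [0.6037, 0.0274, 0.1182]
orientation: [179.9, 0.7, -2.3]
wrist_force: [-22.1, -1.0, 4.7]
finger_gap: 0.0553
```

```bash
python3 look.py 15; python3 zz.py 15
```

```text
t 13.55 tcp [0.6036 0.0275 0.1182] rpy [179.91   0.67  -2.25] F [-22.3   0.1   3.4] gap 0.0556
```

View pics/z15.png

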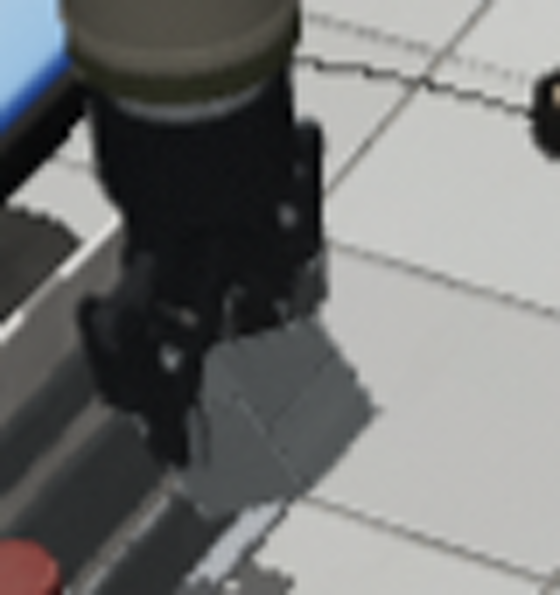

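```bash
python3 -c "
from pl import *
full(15,[(300,478),(368,412),(340,372),(275,420)])
print(manip.read_state()['wrist_torque'])
"
```

```text
15 122 122 n [-0.936 -0.03  -0.351] c [-79.8  -1.6  11.9] rms 6.27 tilt if front 20.6
tool [-34.4  -6.8] flange from panel [-9.5 22.9] rel [25.  29.7]
[ 0.01540632  4.74784095 -0.01197928]
```

```bash
python3 -c "
from pl import *
full(15,[(300,475),(362,412),(342,388),(280,432)])
full(15,[(303,470),(355,415),(342,395),(290,440)])
"
```

```text
15 85 85 n [-0.851 -0.025  0.525] c [-82.1   3.1  12.6] rms 1.74 tilt if front 31.7
tool [-34.4  -6.8] flange from panel [-10.9   9.8] rel [23.5 16.6]
15 56 56 n [-0.865 -0.048  0.5  ] c [-82.3   3.   12. ] rms 1.57 tilt if front 30.0
tool [-34.4  -6.8] flange from panel [-11.1  11.3] rel [23.3 18.1]
```

carry_out([
  [50,[-3,0,0],0],
  [50,[-3,0,-2],0],
  [50,[-3,0,-4],0],
  [50,[-2,0,-5],0],
  [50,[0,0,-5],0],
  [50,[0,0,-5],0],
])

```text
time: 14.15
tcp_pos: [0.6092, 0.0271, 0.1254]
orientation: [-180.0, -0.0, -2.3]
wrist_force: [0.2, -0.3, -1.8]
finger_gap: 0.0555
```

carry_out([
  [50,[1,0,0],0],
  [50,[2,0,0],0],
  [50,[2,0,0],0],
])

```text
time: 14.45
tcp_pos: [0.6108, 0.0271, 0.1253]
orientation: [180.0, -0.0, -2.3]
wrist_force: [-0.3, -0.1, -1.3]
finger_gap: 0.0554
```

```bash
python3 look.py 16; python3 zz.py 16
```

```text
t 14.55 tcp [0.6107 0.0271 0.1252] rpy [180.    0.   -2.3] F [-0.2 -0.5 -1.9] gap 0.0552
```

View pics/z16.png

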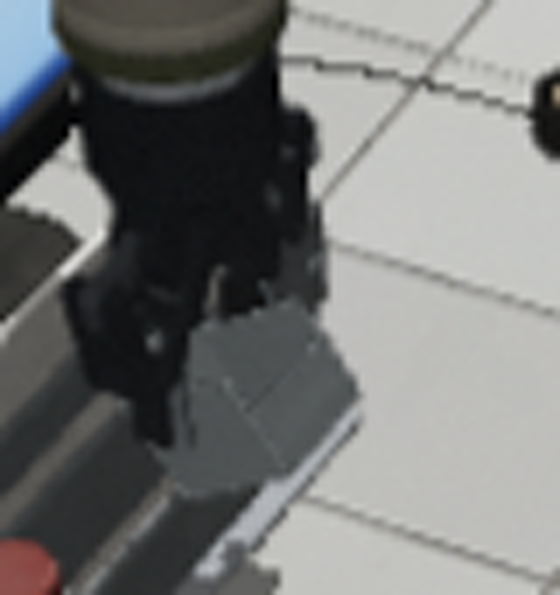

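```bash
python3 -c "
from pl import *
full(16,[(285,455),(340,398),(325,370),(265,412)])
full(16,[(285,450),(335,400),(322,378),(270,415)])
"
```

```text
16 75 75 n [-0.858 -0.039  0.512] c [-74.9   3.4  19. ] rms 1.42 tilt if front 30.8
tool [-27.4   0.2] flange from panel [-3.7 17.3] rel [23.6 17. ]
16 52 52 n [-0.864 -0.056  0.5  ] c [-74.9   2.9  19.1] rms 1.57 tilt if front 30.0
tool [-27.4   0.2] flange from panel [-3.7 18.4] rel [23.7 18.1]
```

carry_out([
  [50,[0,0,4],0],
  [50,[0,0,8],0],
  [50,[0,0,11],0],
  [50,[0,0,14],0],
  [50,[0,0,17],0],
  [50,[0,0,17],0],
], grip_force=20)

```text
time: 15.15
tcp_pos: [0.6121, 0.0273, 0.1094]
orientation: [-180.0, -0.2, -2.3]
wrist_force: [1.1, 0.5, 4.5]
finger_gap: 0.0559
```

```bash
python3 look.py 17; python3 zz.py 17
```

```text
t 15.25 tcp [0.6121 0.0273 0.1094] rpy [-179.98   -0.2    -2.3 ] F [1.7 0.6 4.8] gap 0.0557
```

View pics/z17.png

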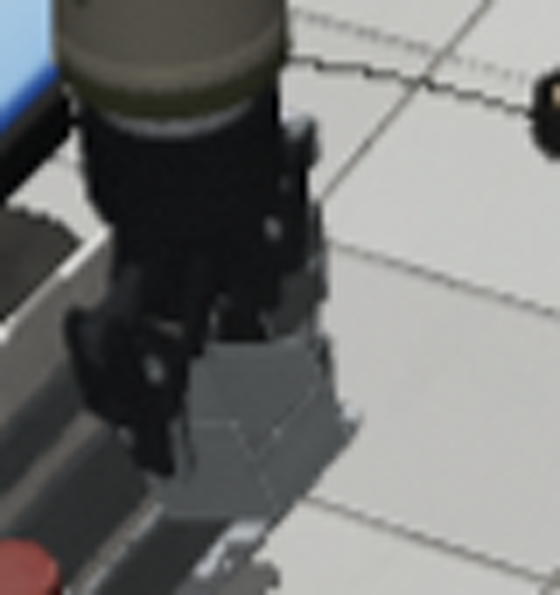

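```bash
python3 -c "
from pl import *
full(17,[(272,505),(332,440),(318,410),(260,455)])
full(17,[(272,500),(325,445),(318,418),(265,460)])
"
```

```text
17 70 70 n [-0.946 -0.012  0.325] c [-70.9   7.6  -3. ] rms 1.56 tilt if front 19.0
tool [-26.  -15.6] flange from panel [-0.9  9.9] rel [25.1 25.6]
17 49 49 n [-0.963 -0.016  0.27 ] c [-71.3   7.5  -4. ] rms 1.46 tilt if front 15.7
tool [-26.  -15.6] flange from panel [-2.1 12.9] rel [23.9 28.6]
```

carry_out([
  [50,[0,0,2],0],
  [50,[0,0,4],0],
  [50,[0,0,6],0],
  [50,[0,0,6],0],
])

```text
time: 15.65
tcp_pos: [0.6116, 0.0273, 0.1033]
orientation: [-180.0, -0.1, -2.3]
wrist_force: [0.0, 0.5, 6.2]
finger_gap: 0.0554
```

```bash
python3 look.py 18; python3 zz.py 18
```

```text
t 15.75 tcp [0.6116 0.0274 0.1033] rpy [-1.7999e+02 -1.4000e-01 -2.3000e+00] F [-0.1  0.   6.4] gap 0.0556
```

View pics/z18.png

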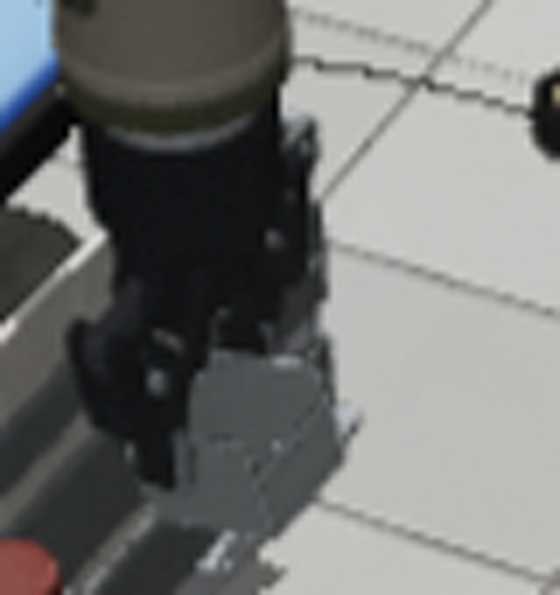

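carry_out([
  [50,[0,0,1.5],0],
  [50,[0,0,3],0],
  [50,[0,0,3],0],
])

```text
time: 16.05
tcp_pos: [0.6117, 0.0273, 0.1004]
orientation: [-180.0, -0.1, -2.3]
wrist_force: [-0.2, -0.4, 7.7]
finger_gap: 0.0557
```

```bash
python3 look.py 19; python3 zz.py 19;python3 -c "
from pl import *
full(18,[(268,515),(330,450),(318,425),(262,470)])
full(19,[(268,520),(330,455),(320,432),(262,475)])
"
```

```text
t 16.15 tcp [0.6117 0.0274 0.1004] rpy [-1.7999e+02 -1.5000e-01 -2.3000e+00] F [0.  0.  7.5] gap 0.056
18 67 67 n [-0.982 -0.003  0.19 ] c [-68.4   6.  -12.3] rms 1.26 tilt if front 10.9
tool [-26.3 -24.6] flange from panel [-0.9 10.3] rel [25.5 34.9]
19 63 63 n [-0.994  0.011  0.107] c [-67.2   3.5 -17.3] rms 1.11 tilt if front 6.1
tool [-26.3 -24.6] flange from panel [-1.8 10.9] rel [24.5 35.5]
```

View pics/z19.png

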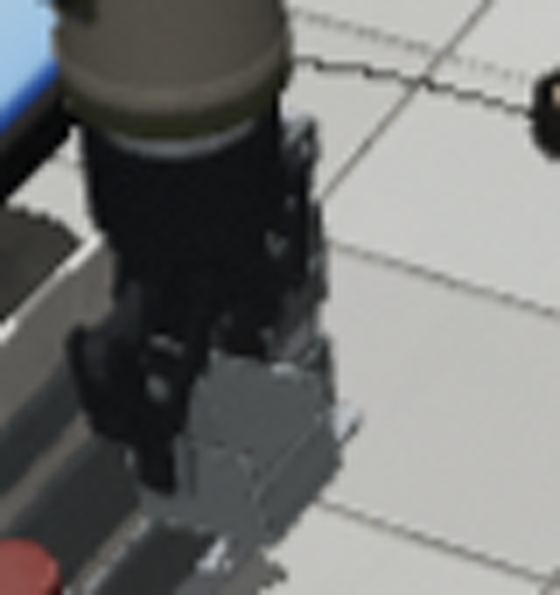

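carry_out([
  [60,[0,0,0],0],
  [64,[0,0,0],0],
  [70,[0,0,0],0],
  [75,[0,0,0],0],
  [75,[0,0,0],0],
])

```text
time: 16.65
tcp_pos: [0.6105, 0.0271, 0.0991]
orientation: [180.0, 0.0, -2.3]
wrist_force: [-0.4, -0.4, 0.1]
finger_gap: 0.0754
```

```bash
python3 look.py 20; python3 zz.py 20
```

```text
t 16.75 tcp [0.6106 0.0271 0.0992] rpy [ 1.8e+02  1.0e-02 -2.3e+00] F [-0.2  0.2  0. ] gap 0.0749
```

View pics/z20.png

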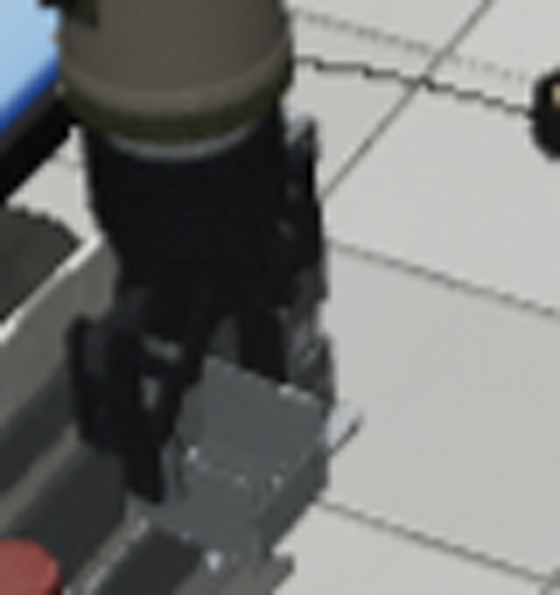

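carry_out([
  [80,[0,0,0],0],
  [80,[0,0,-8],0],
  [80,[0,0,-25],0],
  [80,[0,0,-50],0],
  [80,[0,0,-85],0],
  [80,[-20,0,-120],0],
  [80,[-50,0,-120],0],
  [80,[-90,0,-120],0],
])

```text
time: 17.55
tcp_pos: [0.5212, 0.0313, 0.2217]
orientation: [-180.0, -0.2, -2.3]
wrist_force: [-0.1, 0.1, 0.9]
finger_gap: 0.0799
```

```bash
python3 look.py 21; python3 - <<'E'
from h import *
for n,r,c in(('scene',(175,212),(316,336)),('top',(205,240),(322,352))):
    d=np.load(n+'21.npz')['d']; P=cloud(n,d)[r[0]:r[1],c[0]:c[1]].reshape(-1,3)
    for zl,zh in((.068,.09),(.01,.06)):
        S=P[(P[:,2]>zl)&(P[:,2]<zh)&(P[:,1]<-.17)&(P[:,1]>-.24)&(P[:,0]<.51)]
        if len(S)>3: print(n,zl,len(S),S.mean(0).round(4),S.min(0).round(3),S.max(0).round(3))
E
```

```text
t 17.65 tcp [0.5172 0.0314 0.2207] rpy [179.85  -0.    -2.21] F [ 0.9 -0.4  0.1] gap 0.08
scene 0.068 94 [ 0.478  -0.2003  0.0767] [ 0.459 -0.22   0.069] [ 0.497 -0.183  0.084]
scene 0.01 168 [ 0.4741 -0.1898  0.0355] [ 0.457 -0.214  0.01 ] [ 0.497 -0.178  0.06 ]
top 0.068 96 [ 0.4743 -0.2012  0.0769] [ 0.458 -0.221  0.069] [ 0.493 -0.183  0.086]
top 0.01 67 [ 0.4709 -0.2025  0.0324] [ 0.434 -0.238  0.01 ] [ 0.509 -0.18   0.059]
```

View pics/scene21.png

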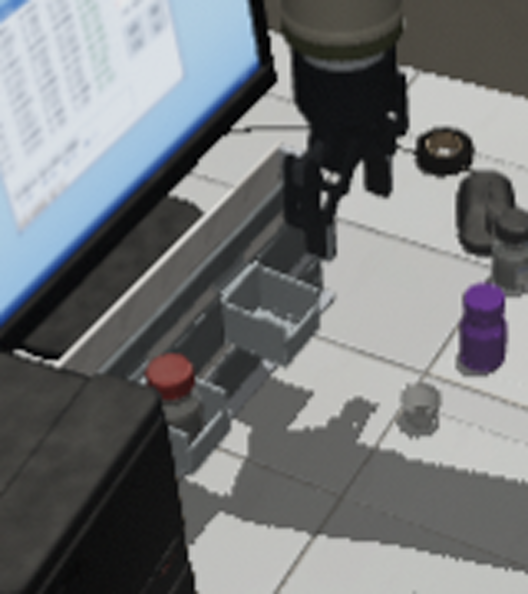

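View pics/top21.png

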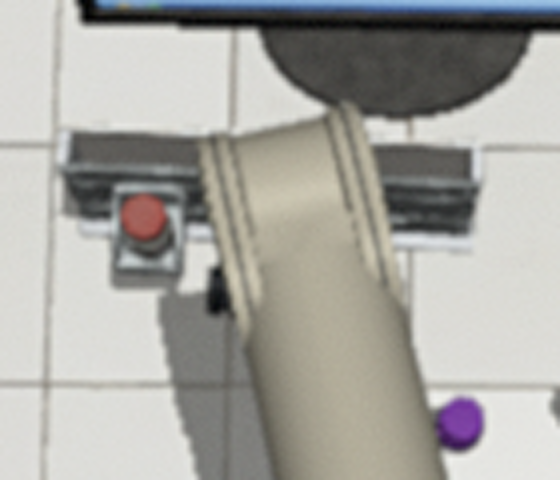

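```bash
python3 -c "
from tilt import *
D=np.load('scene21.npz')['d'];P=cloud('scene',D).reshape(-1,3)
W=np.c_[(P-G)@X,(P-G)@N,P[:,2]-.125]*1000
S=W[(abs(W[:,1])<40)&(W[:,0]>-75)&(W[:,0]<-6)&(W[:,2]>-60)&(W[:,2]<10)]
print(len(S),np.percentile(S,[1,50,99],0).round(1))
top=S[S[:,2]>-8]; print('rim',len(top),np.percentile(top,[2,98],0).round(1))
f=S[(S[:,2]<-25)&(S[:,2]>-45)&(abs(S[:,1])<20)&(S[:,0]<-50)];n=np.polyfit(f[:,2],f[:,0],1);m=np.polyfit(f[:,1],f[:,0],1);print('front',len(f),f.mean(0).round(1),'tilt',n,'yaw',m)
s=S[(S[:,1]>20)&(S[:,0]>-55)&(S[:,0]<-15)];print('left side y',np.median(s[:,1]),np.percentile(s[:,2],[1,99]))
r=S[(S[:,1]<-18)&(S[:,0]>-55)&(S[:,0]<-15)&(S[:,2]>-25)];print('right side y(inner)',np.median(r[:,1]))
"
python3 -c "
from mv import *
go([(.475,-.201,.2207,-2.2),(.475,-.201,.055,-2.2)])"
```

```text
541 [[-64.7 -28.9 -50.1]
 [-37.9  -6.8 -26.3]
 [ -6.5  30.   -0.6]]
rim 83 [[-63.5 -29.3  -7.7]
 [ -6.3  29.5   0.3]]
front 40 [-62.5   0.4 -34.9] tilt [-9.40096351e-03 -6.28553693e+01] yaw [-1.55779678e-02 -6.25216743e+01]
left side y 27.25589974091532 [-48.78719448  -0.74146521]
right side y(inner) -25.81242439149797
t 17.65 tcp [0.5172 0.0314 0.2207] rpy [179.85  -0.    -2.21] F [ 0.9 -0.4  0.1] gap 0.08
shift [-33. 234.   1.] turn -0.0
shift [-33. 233. 166.] turn -0.0
```

carry_out([
  [80,[-10,35,0],0],
  [80,[-20,80,0],0],
  [80,[-33,125,0],0],
  [80,[-33,170,0],0],
  [80,[-33,210,0],0],
  [80,[-33,233,0],0],
  [80,[-33,233,20],0],
  [80,[-33,233,60],0],
])

```text
time: 18.45
tcp_pos: [0.4808, -0.2025, 0.1626]
orientation: [179.8, -0.4, -2.4]
wrist_force: [0.4, 0.6, -1.4]
finger_gap: 0.0799
```

```bash
python3 -c "
from mv import *
go([(.475,-.201,.050,-2.2)])"
```

```text
t 18.45 tcp [ 0.4808 -0.2025  0.1626] rpy [179.84  -0.39  -2.4 ] F [ 0.4  0.6 -1.4] gap 0.0799
shift [ -7.  -2. 113.] turn -0.003
```

carry_out([
  [80,[-4,0,10],0],
  [80,[-4,0,30],0],
  [80,[-4,0,50],0],
  [80,[-4,0,60],0],
  [80,[-4,0,60],0],
])

```text
time: 18.95
tcp_pos: [0.4742, -0.2004, 0.0994]
orientation: [-180.0, 0.1, -2.3]
wrist_force: [-0.2, 0.1, 0.1]
finger_gap: 0.08
```

```bash
python3 -c "
from mv import *
from h import *
im,d=capture('scene'); np.savez('scene22.npz',im=im,d=d); cv2.imwrite('pics/s22.png',cv2.resize(im[130:230,280:400],None,fx=5,fy=5,interpolation=2))
go([(.475,-.201,.050,-2.2)])"
```

```text
t 19.0 tcp [ 0.4747 -0.2006  0.1002] rpy [ 1.80e+02 -1.00e-02 -2.29e+00] F [ 0.2  0.7 -0. ] gap 0.08
shift [ 0.3  0.4 50.2] turn -0.002
```

View pics/s22.png

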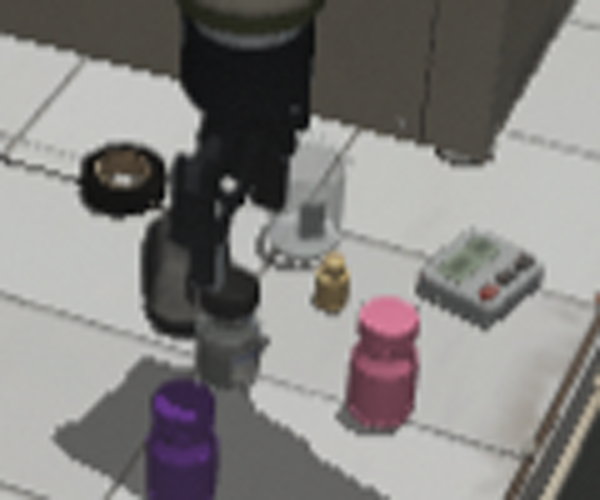

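Aligned over the dark grey bottle (cap at about (230,290) in the zoom). Descend and grip its cap.

carry_out([
  [80,[0,0,15],0],
  [80,[0,0,35],0],
  [80,[0,0,50],0],
  [60,[0,0,50],0],
  [40,[0,0,50],0],
  [30,[0,0,50],0],
  [30,[0,0,50],0],
  [30,[0,0,50],0],
], grip_force=30)

```text
time: 19.8
tcp_pos: [0.4752, -0.2008, 0.0502]
orientation: [180.0, -0.1, -2.3]
wrist_force: [-0.3, 0.9, 6.2]
finger_gap: 0.0361
```

carry_out([
  [30,[0,0,0],0],
  [30,[0,0,0],0],
  [30,[0,0,-10],0],
  [30,[0,0,-40],0],
  [30,[0,0,-80],0],
  [30,[0,0,-120],0],
  [30,[0,0,-150],0],
  [30,[0,0,-150],0],
])

```text
time: 20.6
tcp_pos: [0.4763, -0.2012, 0.2043]
orientation: [179.8, -0.4, -2.3]
wrist_force: [0.3, 0.2, -0.7]
finger_gap: 0.0364
```

```bash
python3 -c "
from mv import *
from h import *
im,d=capture('scene'); np.savez('scene23.npz',im=im,d=d); cv2.imwrite('pics/s23.png',cv2.resize(im[90:230,260:400],None,fx=4,fy=4,interpolation=2))
go([(.607,.0272,.205,-2.25)])"
```

```text
t 20.65 tcp [ 0.4753 -0.2009  0.2016] rpy [179.89  -0.2   -2.3 ] F [-0.3 -0.2 -2.6] gap 0.0359
shift [ 122. -233.   -3.] turn -0.001
```

View pics/s23.png

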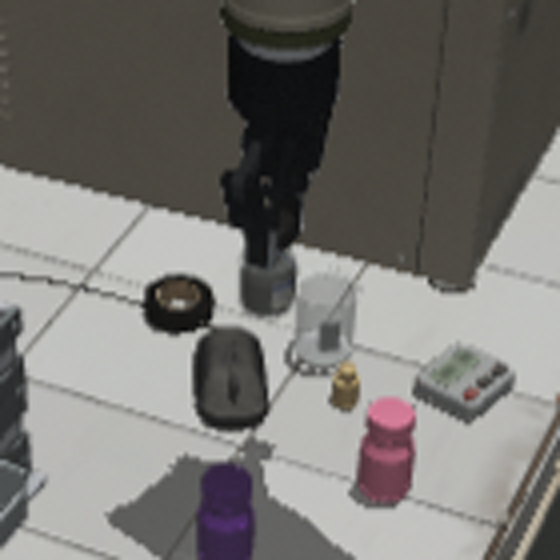

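carry_out([
  [30,[10,-25,-8],0],
  [30,[25,-65,-8],0],
  [30,[45,-110,-8],0],
  [30,[65,-155,-8],0],
  [30,[80,-195,-8],0],
  [30,[95,-225,-8],0],
  [30,[110,-233,-8],0],
  [30,[117,-233,-8],0],
])

```text
time: 21.45
tcp_pos: [0.6006, 0.0296, 0.2058]
orientation: [-179.9, 0.1, -2.1]
wrist_force: [-1.0, -0.5, -1.5]
finger_gap: 0.036
```

carry_out([
  [30,[4,0,0],0],
  [30,[4,0,0],0],
  [30,[4,0,0],0],
])

```text
time: 21.75
tcp_pos: [0.6042, 0.0262, 0.2071]
orientation: [180.0, 0.0, -2.4]
wrist_force: [-0.1, 0.4, -0.8]
finger_gap: 0.0357
```

```bash
python3 look.py 24; python3 -c "
from mv import *
from tilt import *
go([(.607,.0272,.132,-2.25)])
D=np.load('scene24.npz')['d'];P=cloud('scene',D).reshape(-1,3)
W=np.c_[(P-G)@X,(P-G)@N,P[:,2]-.125]*1000
p=manip.read_state()['tcp_pos'];print('tool wall',X@(p-G)*1000,N@(p-G)*1000)
b=p[2]*1000-125-50
S=W[(abs(W[:,1])<40)&(W[:,0]>-75)&(W[:,0]<6)&(W[:,2]>b+3)&(W[:,2]<b+38)]
print('bottle body',len(S),np.percentile(S,[2,50,98],0).round(1))
"
```

```text
t 21.85 tcp [0.6043 0.0266 0.2074] rpy [179.97   0.    -2.36] F [ 0.5 -0.  -0.1] gap 0.0362
t 21.85 tcp [0.6043 0.0266 0.2074] rpy [179.97   0.    -2.36] F [ 0.5 -0.  -0.1] gap 0.0362
shift [ 3. -1. 75.] turn -0.002
tool wall -33.700940430258925 -0.26549961987326753
bottle body 204 [[-50.9 -10.2  36.2]
 [-34.1  14.2  48.2]
 [  4.   35.2  68.8]]
```

View pics/scene24.png

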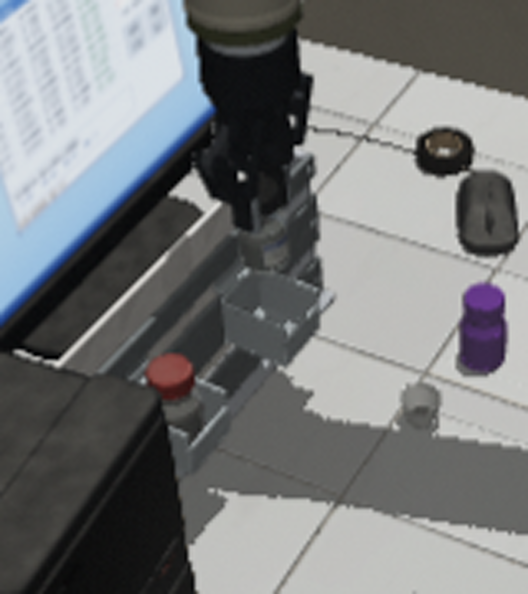

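carry_out([
  [30,[2,0,0],0],
  [30,[2,0,15],0],
  [30,[2,0,30],0],
  [30,[2,0,42],0],
  [30,[2,0,52],0],
  [30,[2,0,60],0],
  [30,[2,0,66],0],
  [30,[2,0,66],0],
])

```text
time: 22.65
tcp_pos: [0.6063, 0.0272, 0.1404]
orientation: [180.0, 0.1, -2.3]
wrist_force: [0.6, 0.8, -0.7]
finger_gap: 0.0364
```

```bash
python3 look.py 25; python3 zz.py 25
```

```text
t 22.75 tcp [0.6069 0.0273 0.1416] rpy [-1.8e+02 -3.0e-02 -2.3e+00] F [ 0.3 -0.8 -1.6] gap 0.0362
```

View pics/z25.png

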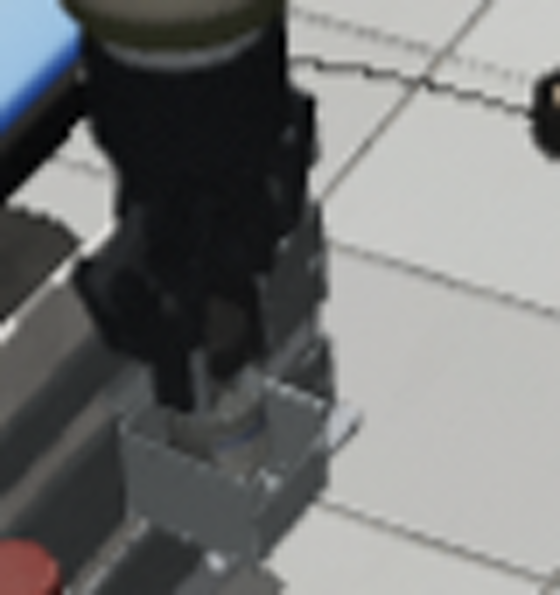

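carry_out([
  [30,[0,0,4],0],
  [30,[0,0,8],0],
  [30,[0,0,11],0],
  [30,[0,0,11],0],
])

```text
time: 23.15
tcp_pos: [0.6064, 0.0272, 0.1297]
orientation: [180.0, 0.0, -2.3]
wrist_force: [-0.1, 0.2, -1.0]
finger_gap: 0.0363
```

carry_out([
  [30,[0,0,1],0],
  [30,[0,0,1.5],0],
  [30,[0,0,1.5],0],
])

```text
time: 23.45
tcp_pos: [0.6067, 0.0273, 0.1288]
orientation: [180.0, -0.0, -2.3]
wrist_force: [-0.8, 0.4, -0.9]
finger_gap: 0.0362
```

carry_out([
  [30,[0,0,1],0],
  [30,[0,0,1],0],
  [30,[0,0,1],0],
])

```text
time: 23.75
tcp_pos: [0.607, 0.0272, 0.1285]
orientation: [180.0, -0.1, -2.3]
wrist_force: [-2.4, -1.2, 5.6]
finger_gap: 0.0358
```

carry_out([
  [37,[0,0,0],0],
  [42,[0,0,0],0],
  [50,[0,0,0],0],
  [58,[0,0,0],0],
  [60,[0,0,0],0],
  [60,[0,0,0],0],
])

```text
time: 24.35
tcp_pos: [0.6066, 0.0273, 0.1277]
orientation: [180.0, 0.0, -2.3]
wrist_force: [0.4, 0.4, -1.3]
finger_gap: 0.0599
```

carry_out([
  [60,[0,0,-5],0],
  [60,[0,0,-15],0],
  [60,[0,0,-35],0],
  [60,[0,0,-60],0],
  [60,[-20,0,-90],0],
  [60,[-60,20,-110],0],
  [60,[-100,60,-110],0],
  [60,[-120,100,-110],0],
])

```text
time: 25.15
tcp_pos: [0.482, -0.0661, 0.2395]
orientation: [180.0, -0.1, -2.1]
wrist_force: [0.5, -0.5, -0.0]
finger_gap: 0.0597
```

carry_out([
  [60,[-10,40,0],0],
  [60,[-10,80,0],0],
  [60,[-10,120,0],0],
  [60,[-10,150,0],0],
  [60,[-10,150,0],0],
])

```text
time: 25.65
tcp_pos: [0.4663, -0.221, 0.2384]
orientation: [179.9, -0.0, -2.7]
wrist_force: [-0.3, -0.0, -0.8]
finger_gap: 0.0597
```

```bash
python3 look.py 26; python3 - <<'E'
from tilt import *
for n in('scene','top'):
    P=cloud(n,np.load(n+'26.npz')['d']).reshape(-1,3)
    W=np.c_[(P-G)@X,(P-G)@N,P[:,2]-.125]*1000
    S=W[(abs(W[:,1])<45)&(W[:,0]>-75)&(W[:,0]<-5)&(W[:,2]>-60)&(W[:,2]<60)]
    c=S[(S[:,2]>18)&(S[:,2]<50)]; t=c[c[:,2]>26]
    print(n,'cap',len(c),c.mean(0).round(1),np.percentile(c,[2,98],0).round(1),'top',t.mean(0).round(1))
    r=S[(S[:,2]<5)&(S[:,2]>-8)];print(' rim',np.percentile(r,[2,98],0).round(1))
    f=S[(S[:,2]<-25)&(S[:,2]>-45)&(abs(S[:,1])<20)&(S[:,0]<-50)]
    if len(f)>10: print(' front',f.mean(0).round(1),'slopes',np.polyfit(f[:,2],f[:,0],1)[0],np.polyfit(f[:,1],f[:,0],1)[0])
E
```

```text
t 25.75 tcp [ 0.4674 -0.2164  0.2385] rpy [-1.7999e+02 -4.0000e-02 -2.3500e+00] F [ 0.5  0.3 -1.1] gap 0.0602
scene cap 134 [-32.2   1.8  28.8] [[-47.7 -17.5  18.7]
 [-15.3  17.4  33.9]] top [-30.9  -0.2  30.6]
 rim [[-63.  -27.3  -7.7]
 [ -7.   29.4   4.7]]
 front [-62.6   1.3 -35. ] slopes -0.030892102217875687 -0.010204418663311841
top cap 116 [-31.6  -1.1  29.7] [[-52.  -36.2  22.8]
 [ -5.3  24.3  41.5]] top [-30.9  -1.2  30.7]
 rim [[-63.4 -26.2  -6.6]
 [ -5.4  37.7   4. ]]
 front [-61.7   0.3 -37.6] slopes -0.3874100379459946 0.07331322110551755
```

View pics/scene26.png

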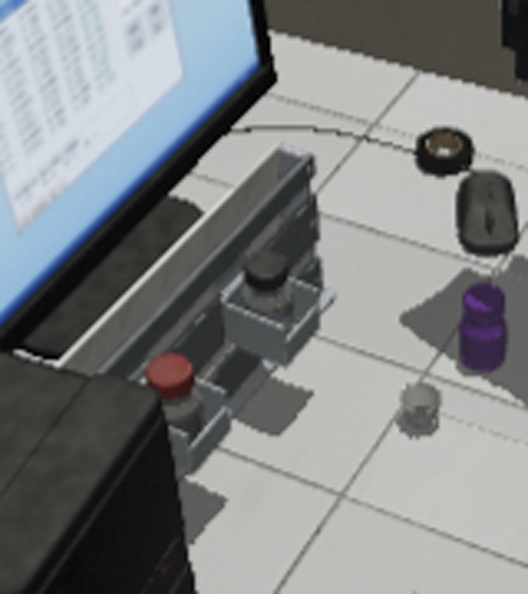

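View pics/top26.png

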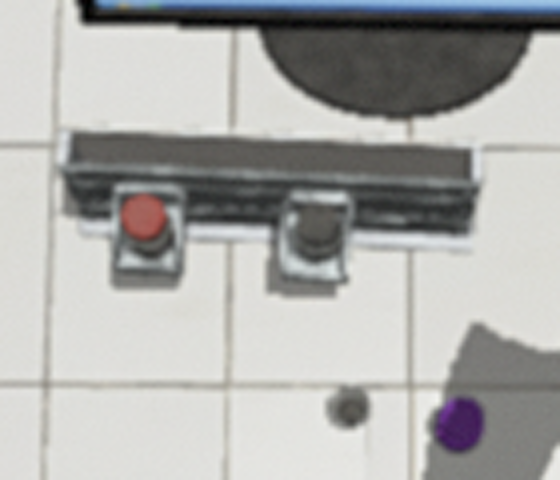

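The bin hangs level in the upper groove with its front at about -62.6 mm. The bottle stands centred in it, with its cap top at about (-31, -0.5, +31) mm in the groove frame, where (-31, 0, +32) is expected. The arm is clear, so I'm handing the job in.

```bash
python3 -c "
from bench import job
print(job.close_job())"
```

```text
the job is handed in; nothing more can be done
None
```

The bin hangs in the upper groove, right of the fixed bin, and the sample bottle stands upright in it. I handed the job in at about 25.8 s of the 64 s; no verdict was reported.

**How it went:**
- **Tipping:** The tool can only turn about its own axis. I gripped the bin across y and tipped it in the grip, by pushing the bottom of its back plate against the slatwall's top edge, to about 50°.
- **Hanging:** I fed the lip into the groove. It caught once, and I cleared it by backing off and lifting about 5 mm. I then lowered the bin onto the groove edge until it had swung down to about 6°, and opened the fingers so that it settled level.
- **Bottle:** I gripped it by the cap and lowered it into the bin until the wrist force showed contact. Then I released it and moved the arm clear.

**Last checks, from depth in the groove frame:**

| Check | Measured | Expected |
|---|---|---|
| Bin front face, x | -62.6 mm | -62 mm |
| Bin underside, z (before the bottle went in) | about -49 mm | -49 mm |
| Bin tilt and yaw | within about 0.03 rad | below 0.1 rad |
| Bottle cap top (x, y, z) | about (-31, -0.5, +31) mm | (-31, 0, +32) mm |

- **One disagreement:** The top camera's slope fit on the bin's front face came out at -0.39. I set it aside because that face is seen almost edge-on from above. The scene camera gave -0.03.
- **Not measured:** The lip itself is hidden behind the slat, so I inferred its position from the rest of the bin. I checked the bystanders only by eye: the crucible had not visibly moved in the last pictures. The others I last saw in earlier views (the large bottle only near the start), and nothing in the force readings suggested the arm touched any of them.

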